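Pack a nested end-cap kit and lock its cover

ROBOT

A 6-joint arm with a two-finger parallel gripper is mounted at the origin on the work surface. World frame = base frame: x ahead of the robot, y to its left, z up, the work surface at z = 0. Lengths are in m, angles in rad, forces in N, time in s.
With the tool pointing down it reaches from about 0.425 to 0.95 m from the base axis. Payload 3.5 kg.
Tool frame: the origin (TCP) lies at the very end of the fingers, on their centre line; the grasp point (between the pads) lies 19 mm behind it; z points along the fingers, y is the direction in which the jaws open and shut (so a half turn about z gives the same grasp; the last joint's range is limited). The gripper opens to 85 mm and grips with 20 to 120 N. Pads are 22 mm wide; open, the fingers measure 114 mm over their backs; the gripper's body (76 mm by 85 mm) begins 54 mm behind the grasp point. The pads swing forward as they close: fully open they stand 13 mm farther back than shut.
Start: joints at [1.182, 0.286, 1.577, -0, 1.279, -0.15], TCP at [0.16, 0.656, 0.231] pointing down, gripper open.
Joint ranges: [-2.77, 2.77], [-0.9, 2.22], [0.21, 2.48], [-1.53, 4.67], [0.24, 2.81], [-2.84, 2.84]. Speed limits (rad/s): [2.79, 2.79, 3.14, 3.14, 3.14, 3.14].

INTERFACE

Orientations are given as a unit quaternion [x, y, z, w].
In Python, from plant import ctrl, imaging gives the robot as it stands.
- The arm moves only by the shell command python3 -m creep 'ROWS' [OPENING] [FORCE]. ROWS is JSON, one flat list of numbers, 4 for each row, row after row: the shift along the tool's x, y, z in units of 25 mm (1.0 is 25 mm), then the turn about the tool's z in units of 5 degrees (1.0 is 5 degrees). A call has 1 to 20 rows; each row is the pose to reach, as a shift and turn from the pose commanded when the call began, along the tool's axes at that moment; what a row does not reach only later rows make up. A row lasts 1/12 s, in which the tool goes at most 41.7 mm and 7.16 degrees, less where a joint would pass 70% of its speed; a pose out of reach is approached as far as the arm can. A call with a gripper value outside its range is refused whole. OPENING is the closure in counts, from 0 (fully open) to 255 (shut), set as the call begins (- or left out, the last holds). The fingers move at their own pace and stop on an object; FORCE is the grip in N (left out, the last holds). Time passes only in rows, so rows that repeat a pose let the fingers close. It gives the time, the measured TCP pose, the force and the opening at its end, in the units of the state.
- ctrl.get_state(): the state, without advancing time (a new reading comes with each control period).
- imaging.read_camera(name): name is "side" or "top" or "wrist"; returns the picture (420x560x3 uint8, red, green, blue); there is no depth.
- imaging.camera_info(name): a dict with "intrinsics" (3x3 intrinsics, pixels), "origin" and "attitude" of the camera in the world. Camera axes: x right, y down, z forward; pixel columns grow to the right and rows downward; lengths in m; the calibration is good to about 2 mm. A picture is of the moment at which its call begins: read the wrist's pose just before it. camera_info takes no time and is no camera call; for the wrist camera it gives the pose at the moment of the call.
- ctrl.sign_off(): hands the job in, once; it reports no verdict.
Trained networks look in the newest picture that a camera, given by its name, has taken for a name from the list of things; names that differ only in an ending like _2 or _b are one class to them, and where a whole thing is asked for, a point or a joint stands for the part that bears it (a point fixed in the world has none). Each returns a list of dicts, best first, with "p" (0 to 1); they miss things now and then, are a little off and sometimes report something else, mostly with a low value. They report only what shows in the picture. A call takes as long as a camera call. They do not tell look-alikes from the thing itself.
- imaging.silhouettes(camera, name): "mask" (420x560 bool, what is visible of it) and "uv" ([column, row] in pixels, amid what is visible of it).
The state is a dict: "time": time; "qpos": joint angles; "dq": joint speeds; "joint_efforts": joint torques, N m; "eef_pos": TCP position; "tcp_rot": TCP orientation; "contact_force": force on the tool from outside, world axes, zero at the start; "wrist_torque": the same for the moment, N m; "opening": opening from 0.0 (shut) to 1.0 (fully open).
Only numpy, scipy, OpenCV 4.12 (cv2) and the standard library are available. Lean on these libraries where they do the work, as an engineer would, in place of code of your own. Each camera call takes 0.05 s, during which the arm holds its last target.

TASK

Pack this kit on the stepped base: stand the brass bushing flange-down in the shallow pocket at the very top, then put every grey end cap that is out on the bench over it, rim down, smallest first, so that each nests around the one before and sits fully down on its own step. Last, lower the tall canister cover over the lot with its lugs through the two gaps in the steel flange, fully down on the foot, and turn it clockwise (seen from above) to the stop so that it is locked; let go and leave the bin, carton and jar as they are.

Things in the scene. Friction and masses are not known exactly. Their poses are not given: they have to be found in the camera images.
- base: Fixed round stepped base, origin at the centre of its underside, z up. Foot disc 190 mm across, top at z 8. Concentric steps above the flange, top heights and radii in mm: z 22 (flange top, large cap's rim sits here), z 28 r 51.5 (medium cap's rim sits here), z 34 r 41.5 (small cap's rim sits here), z 40 r 31.5 (pocket floor).
- pocket (a point): Centre of the pocket floor at the top of the base, 40 mm above the bench: a round pocket 58 mm across with a lip 5 mm high (lip outside 63 mm across).
- gap (a point): Middle of one of two opposite gaps in the base's steel bayonet flange, 66 mm from the base's axis, in the base's frame 60 degrees anticlockwise (from above) of +x. The flange, 138 to 142 mm across, lies between z 16 and 22 mm over a neck 124 mm across; each gap is 54 degrees wide.
- mark (a point): White mark on the base's foot at its +x (a second at -x): where the cover's lugs point when locked. Stops under the flange end the turn here, within about 3 degrees, and block turning anticlockwise from the gaps.
- bushing: Brass flanged bushing: flange 54 mm across, 8 mm thick, then a round boss 28 mm across; 42 mm high overall, about 0.2 kg. Origin at the centre of the flange's outer face, z along the boss away from the flange. It starts with the flange flat on the sloping stand, z leaning 35 degrees from vertical towards the stand's -x. Grip the boss across its diameter.
- stand: Fixed aluminium stand, 85 x 84 mm, with a plate sloping 35 degrees that holds the bushing, rims standing 6 mm (sides) and 9 mm (lower edge) off the plate. Origin at the centre of its underside; the slope descends to its -x side, which looks roughly at the robot; its y axis is level.
- cap_small: Small grey end cap (may be absent): round, hollow, rim down, outer diameter 75 mm, inner 68, 53 mm high, inner depth 50, a knob on top 26 mm across and 14 high (67 mm overall). About 70 g. Origin at the centre of the rim, z up through the knob.
- cap_medium: Medium grey end cap (may be absent): as the small one, outer diameter 95 mm, inner 88, 80 mm high, inner depth 77, same knob (94 mm overall). About 120 g. Origin at the centre of the rim, z up.
- cap_large: Large grey end cap (may be absent): as the others, outer diameter 115 mm, inner 108, 107 mm high, inner depth 104, same knob (121 mm overall). About 180 g. Origin at the centre of the rim, z up.
- cover: Tall canister cover standing rim down: outer diameter 154 mm, inner 146, 143 mm high, inner depth 139, about 0.32 kg. Origin at the centre of the rim, z up. A bar handle on top, 80 mm long along the cover's x, 18 wide, 22 high (165 mm overall). It drops through the gaps with its x axis within 12 degrees of the gap direction (a half turn is the same), then turns 60 degrees to lock.
- lug (a point): One of the two lugs inside the cover's rim, at its +x (the other at -x): 30 mm wide, 6 mm high from the rim up, reaching in to 65 mm from the axis. A black block on the outside of the wall marks each.
- red_bin: Red open bin 100 x 180 x 90 mm beyond the work, to be left alone. Origin under its centre.
- carton: Cardboard carton 110 x 150 x 110 mm beyond the work, to be left alone. Origin under its centre.
- jar: Jar 70 mm across, 100 mm high, beside the work, to be left alone. Origin under its centre.
Things that resemble listed ones, but are neither listed nor needed, are in the scene too. What is shaped like the cover but purple or red is not meant. What is shaped like the cap_small but green or pink is not meant.

How it is judged:
On the way, in this order (a step that is already met when the one before it is completed fails the run):
1. the bushing stands flange-down in the top pocket of the base (horizontal distance between bushing and base below 0.006 m and z of bushing in the frame of base between 0.036 and 0.044 m and angle between bushing's own z axis and vertical below 0.08 rad), for 0.2 s.
2. every end cap present sits rim down on its own step, nested over the bushing (all of step 1 and horizontal distance between each of cap_small, cap_medium, cap_large and base below 0.007 m and z of cap_small in the frame of base between 0.03 and 0.038 m and angle between each of cap_small, cap_medium, cap_large's own z axis and vertical below 0.08 rad and z of cap_medium in the frame of base between 0.024 and 0.032 m and z of cap_large in the frame of base between 0.018 and 0.026 m), for 0.2 s.
3. the cover is fully down on the foot and turned to the stop (all of step 2 and horizontal distance between cover and base below 0.008 m and z of cover in the frame of base between 0.004 and 0.012 m and angle between cover's own z axis and vertical below 0.08 rad and angle between the x axis of cover and the x axis of base, either way round below 0.21 rad), for 0.2 s.
At the end, for the whole second after the job is handed in: Bushing flange-down in the pocket (6 mm of centre), each cap present rim down on its own step (7 mm), cover down on the foot (8 mm), its x axis within 12 deg of the base's; heights within 4 mm, tilts under 4.5 deg, all released and staying so (all of step 3); the robot touches nothing.
It fails at once if the red bin is pushed more than 30 mm (distance of red_bin from where it was at the start of the episode above 0.03 m).
It fails at once if the carton is pushed more than 30 mm (distance of carton from where it was at the start of the episode above 0.03 m).
It fails at once if the jar is pushed more than 30 mm (distance of jar from where it was at the start of the episode above 0.03 m).
Of cap_small, cap_medium, cap_large only 1 to 3 are there at a start; the rules pass over those that are not, and their reading is None.
At some moment in a run one of cap_small, cap_medium, cap_large, cover may be knocked a few centimetres aside while the robot is not near it.
It also fails if it takes over 210 s, if anything falls off the work surface, if the arm or the gripper's body presses on something with over 40 N, if the wrist force passes 120 N, or if a joint passes its speed limit or range.

## Working session

There is one attempt and no reset: what is moved stays moved. The work goes in short steps, Python scripts to look and compute and a shell command to move; the robot and the scene stay as the last step left them, time stands still between calls to the robot, and variables do not carry over. Pictures are saved under pics/ and viewed, and the job is handed in when it is done.

```bash
ls -la; mkdir -p pics
cat > h.py <<'E'
import numpy as np, cv2
from plant import ctrl, imaging
def snap(n,f):
    im=imaging.read_camera(n); cv2.imwrite('pics/'+f,im[:,:,::-1]); return im
E
python3 - <<'E'
from h import *
s=ctrl.get_state(); print(s)
for n in ['side','top','wrist']:
    snap(n,n+'0.png'); print(n,imaging.camera_info(n))
E
```

```text
total 12
drwxr-xr-x  3 agent agent 4096 Dec  7 13:47 .
drwxr-xr-x 23 root  root  4096 Dec  7 13:47 ..
drwxr-xr-x  2 agent agent 4096 Dec  7 13:47 pics
{'time': 0.0, 'qpos': array([ 1.18197405e+00,  2.87221938e-01,  1.57816758e+00, -4.76713917e-05,
        1.27860417e+00, -1.50002292e-01]), 'dq': array([ 0.00024831,  0.00081736, -0.0014021 ,  0.00079122, -0.00085269,
       -0.00013642]), 'joint_efforts': array([-2.23648603e-03, -4.05988204e+01, -2.92616272e+01, -2.69021220e-04,
        5.95155812e-03,  5.00954840e-06]), 'eef_pos': array([0.15940783, 0.65523183, 0.22991476]), 'tcp_rot': array([ 1.19119491e-01,  9.92879200e-01, -1.16328134e-03, -2.97540623e-04]), 'contact_force': array([-0.11909378,  0.20995002, -0.45320352]), 'wrist_torque': array([-0.00023713,  0.00426556,  0.01780959]), 'opening': 0.9985583667792987}
side {'intrinsics': array([[394.88352909,   0.        , 278.34499343],
       [  0.        , 394.88352909, 217.01927496],
       [  0.        ,   0.        ,   1.        ]]), 'origin': array([ 1.37098293, -0.12839293,  0.77995648]), 'attitude': array([ 0.65059298,  0.62830695, -0.2941374 , -0.30893743])}
top {'intrinsics': array([[381.77273466,   0.        , 278.76222636],
       [  0.        , 381.77273466, 209.45684603],
       [  0.        ,   0.        ,   1.        ]]), 'origin': array([ 0.37081017, -0.06998107,  1.40912412]), 'attitude': array([ 0.70985248, -0.70238549,  0.04563412, -0.02610766])}
wrist {'intrinsics': array([[359.83978904,   0.        , 277.49225769],
       [  0.        , 359.83978904, 206.23702851],
       [  0.        ,   0.        ,   1.        ]]), 'origin': array([0.08926612, 0.67210102, 0.37257041]), 'attitude': array([0.7780065 , 0.61155902, 0.08836869, 0.11354481])}
```

View pics/top0.png

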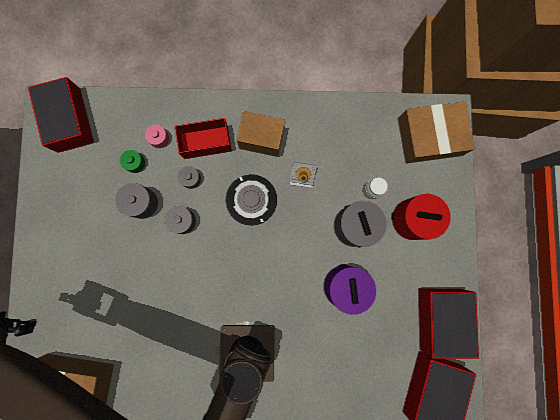

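View pics/side0.png

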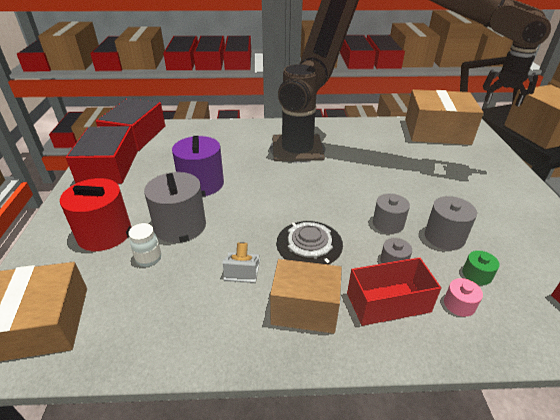

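View pics/wrist0.png

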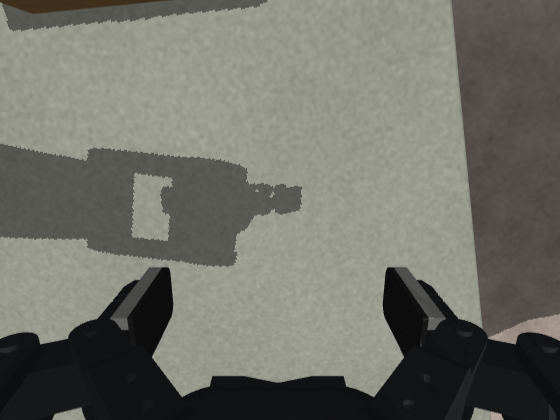

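```bash
cat >> h.py <<'E'
from scipy.spatial.transform import Rotation as R
from scipy.optimize import minimize, least_squares
def cam(n):
    i=imaging.camera_info(n); return np.array(i['intrinsics']),np.array(i['origin']),R.from_quat(i['attitude']).as_matrix()
def proj(c,P):
    K,o,M=c; q=(np.atleast_2d(P)-o)@M@K.T; return q[:,:2]/q[:,2:]
def ray(c,uv,z):
    K,o,M=c; uv=np.atleast_2d(uv); d=np.c_[uv,np.ones(len(uv))]@np.linalg.inv(K).T@M.T
    return o+d*((z-o[2])/d[:,2])[:,None]
def circ(x,y,z,r,n=72):
    a=np.linspace(0,2*np.pi,n,endpoint=False); return np.c_[x+r*np.cos(a),y+r*np.sin(a),np.full(n,z)]
SH={'cap_small':[(.0375,0),(.0375,.053),(.013,.053),(.013,.067)],'cap_medium':[(.0475,0),(.0475,.080),(.013,.08),(.013,.094)],
'cap_large':[(.0575,0),(.0575,.107),(.013,.107),(.013,.121)],'cover':[(.077,0),(.077,.143)],'jar':[(.035,0),(.035,.1)]}
def smask(c,name,x,y,z0=0,S=4):
    m=np.zeros((420*1,560*1),np.uint8); sh=SH[name]
    for i in range(0,len(sh),2):
        p=np.r_[circ(x,y,z0+sh[i][1],sh[i][0]),circ(x,y,z0+sh[i+1][1],sh[i+1][0])]
        h=cv2.convexHull((proj(c,p)*16).round().astype(np.int32))
        cv2.fillConvexPoly(m,h,1,shift=4)
    return m.astype(bool)
def fit(name,masks,x0,z0=0):
    # masks: list of (cam, mask)
    def f(v): return sum((smask(c,name,v[0],v[1],z0)^m).sum()/m.sum() for c,m in masks)
    r=minimize(f,x0,method='Nelder-Mead',options=dict(initial_simplex=[np.add(x0,d) for d in ([.015,0],[-.01,.012],[-.01,-.012])],xatol=2e-4,fatol=1e-4))
    return r.x,r.fun/len(masks)
E
python3 - <<'E'
from h import *
for n in ['top','side']:
    imaging.read_camera(n); c=cam(n)
    for nm in ['base','bushing','stand','cap_small','cap_medium','cap_large','cover','red_bin','carton','jar']:
        for d in imaging.silhouettes(n,nm):
            if d['p']<.2: continue
            m=d['mask']; r=''
            if nm in SH:
                h=SH[nm][-1][1]/2
                r=fit(nm,[(c,m)],ray(c,d['uv'],h)[0,:2])
                r=(np.round(r[0],4),round(r[1],3))
            else: r=np.round(ray(c,d['uv'],.02)[0,:2],4)
            print(n,nm,round(d['p'],2),np.round(d['uv']),m.sum(),r)
E
```

```text
top base 0.64 [247. 198.] 2053 [0.5526 0.0082]
top bushing 0.59 [302. 171.] 157 [ 0.6552 -0.194 ]
top bushing 0.51 [358. 224.] 1884 [ 0.4635 -0.3974]
top stand 0.75 [294. 180.] 364 [ 0.6214 -0.1634]
top cap_small 0.88 [160. 136.] 424 (array([0.7791, 0.342 ]), np.float64(0.111))
top cap_small 0.65 [190. 176.] 399 (array([0.6259, 0.2219]), np.float64(0.103))
top cap_small 0.55 [132. 162.] 454 (array([0.6814, 0.4278]), np.float64(0.081))
top cap_medium 0.82 [182. 219.] 668 (array([0.4672, 0.2461]), np.float64(0.115))
top cap_large 0.73 [136. 199.] 1264 (array([0.5326, 0.3956]), np.float64(0.028))
top cover 0.7 [359. 226.] 1936 (array([ 0.4572, -0.3875]), np.float64(0.04))
top cover 0.65 [420. 217.] 2145 (array([ 0.4862, -0.6032]), np.float64(0.048))
top cover 0.6 [350. 290.] 1959 (array([ 0.237 , -0.3475]), np.float64(0.065))
top red_bin 0.84 [202. 139.] 1744 [0.7709 0.1804]
top carton 0.8 [261. 133.] 1664 [ 0.7988 -0.0403]
top jar 0.9 [372. 188.] 360 (array([ 0.5931, -0.4479]), np.float64(0.364))
top jar 0.55 [188. 179.] 408 (array([0.6255, 0.2173]), np.float64(0.201))
side base 0.73 [
[... 552 characters left out ...]
([0.5369, 0.3942]), np.float64(0.601))
side cap_medium 0.68 [394. 214.] 1181 (array([0.4653, 0.2432]), np.float64(0.065))
side cap_large 0.71 [452. 222.] 2105 (array([0.5311, 0.3946]), np.float64(0.058))
side cover 0.85 [ 96. 214.] 3937 (array([ 0.4844, -0.6048]), np.float64(0.033))
side cover 0.63 [201. 162.] 2128 (array([ 0.2311, -0.3483]), np.float64(0.275))
side cover 0.59 [177. 204.] 3450 (array([ 0.4537, -0.3874]), np.float64(0.049))
side red_bin 0.73 [394. 288.] 4722 [0.7363 0.1884]
side carton 0.67 [306. 294.] 4524 [ 0.7487 -0.0329]
side jar 0.77 [145. 245.] 1044 (array([ 0.5884, -0.4538]), np.float64(0.163))
side jar 0.29 [392. 289.] 4653 (array([0.7765, 0.1824]), np.float64(0.672))
```

```bash
cat >> h.py <<'E'
def tool():
    s=ctrl.get_state(); return s,np.array(s['eef_pos']),R.from_quat(s['tcp_rot']).as_matrix()
def plan(target,xdir=None):
    """world target tcp; xdir = desired world angle (deg) of tool x. prints shift units (tool axes now), turn units"""
    s,p,M=tool(); d=M.T@(np.array(target)-p)/.025
    a=np.degrees(np.arctan2(M[1,0],M[0,0])); t=0
    if xdir is not None: t=-(((xdir-a+180)%360)-180)
    print('t',round(s['time'],1),'tcp',np.round(p,4),'xang',round(a,2),'q',np.round(s['qpos'],2),'F',np.round(s['contact_force'],1),'open',round(s['opening'],3))
    print('rows',np.round(d,3),'turn',round(t/5,3),'(alt half turn',round((t-180*np.sign(t or 1))/5,3),')')
E
python3 - <<'E'
from h import *
s,p,M=tool(); K,o,C=cam('wrist')
print('cam in tool',M.T@(o-p),'\n',M.T@C)
for z in [0,.05,.1]: print(ray(cam('wrist'),[[277,206],[277,300],[277,50]],z)-p)
# close crop
im=cv2.imread('pics/top0.png'); a=cv2.resize(im[110:310,100:300],None,fx=2,fy=2,interpolation=2);b=cv2.resize(im[150:320,270:460],None,fx=2.,fy=2.,interpolation=2)
o=np.zeros((400,790,3),np.uint8);o[:400,:400]=a;o[:340,400:780]=b;cv2.imwrite('pics/crop1.png',o)
E
```

```text
cam in tool [ 0.07215589 -0.00060405 -0.1422963 ] 
 [[ 1.47275122e-04 -9.58524497e-01 -2.85010117e-01]
 [ 9.99999895e-01  1.77946511e-05  4.56890789e-04]
 [-4.32869358e-04 -2.85010155e-01  9.58524399e-01]]
[[ 0.03735928 -0.01007456 -0.2313501 ]
 [ 0.14922354 -0.03733357 -0.2313501 ]
 [-0.11431974  0.02688648 -0.2313501 ]]
[[ 0.02295864 -0.00652166 -0.1813501 ]
 [ 0.11985358 -0.03013296 -0.1813501 ]
 [-0.10842316  0.02549337 -0.1813501 ]]
[[ 0.008558   -0.00296876 -0.1313501 ]
 [ 0.09048362 -0.02293234 -0.1313501 ]
 [-0.10252659  0.02410026 -0.1313501 ]]
```

View pics/crop1.png

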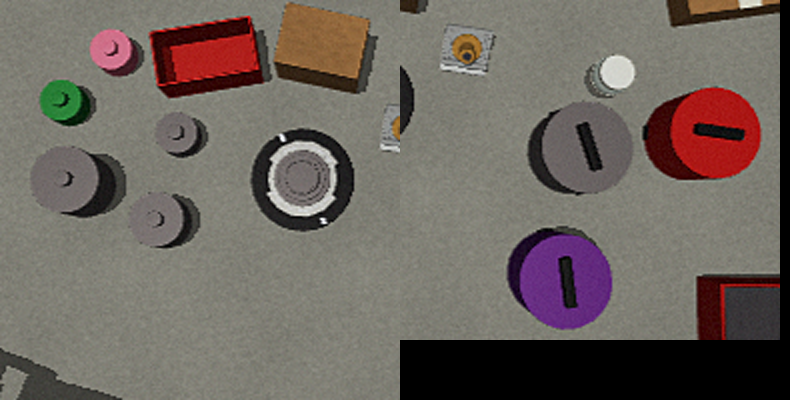

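Run:
```python
from h import *
plan([.555,.005,.25],180)
```

```text
t 1.2 tcp [0.1596 0.6558 0.2314] xang 166.32 q [ 1.18  0.29  1.58 -0.    1.28 -0.15] F [-0.6 -0.  -0. ] open 1.0
rows [-21.524 -21.555  -0.746] turn -2.736 (alt half turn 33.264 )
```

```bash
python3 -m creep '[-21.5,-21.5,-0.75,-2.7, -21.5,-21.5,-0.75,-2.7, -21.5,-21.5,-0.75,-2.7, -21.5,-21.5,-0.75,-2.7, -21.5,-21.5,-0.75,-2.7, -21.5,-21.5,-0.75,-2.7, -21.5,-21.5,-0.75,-2.7, -21.5,-21.5,-0.75,-2.7, -21.5,-21.5,-0.75,-2.7, -21.5,-21.5,-0.75,-2.7, -21.5,-21.5,-0.75,-2.7, -21.5,-21.5,-0.75,-2.7, -21.5,-21.5,-0.75,-2.7, -21.5,-21.5,-0.75,-2.7, -21.5,-21.5,-0.75,-2.7, -21.5,-21.5,-0.75,-2.7, -21.5,-21.5,-0.75,-2.7, -21.5,-21.5,-0.75,-2.7, -21.5,-21.5,-0.75,-2.7, -21.5,-21.5,-0.75,-2.7]' 0 60
python3 - <<'E'
from h import *
plan([.555,.005,.25],180)
np.save('base_cam.npy',np.array(cam('wrist'),dtype=object),allow_pickle=True)
snap('wrist','w1.png'); snap('top','t1.png')
E
```

```text
time: 2.92
eef_pos: [0.5559, 0.0038, 0.2501]
tcp_rot: [0.004, 1.0, -0.0, 0.0]
contact_force: [0.5, 0.1, -0.3]
opening: 1.003
t 2.9 tcp [0.5559 0.0038 0.2501] xang 179.57 q [-0.18  0.01  1.85 -0.    1.28 -1.74] F [ 0.5  0.1 -0.3] open 1.003
rows [0.036 0.048 0.004] turn -0.086 (alt half turn 35.914 )Traceback (most recent call last):
  File "<stdin>", line 3, in <module>
ValueError: could not broadcast input array from shape (3,3) into shape (3,)
```

Run:
```python
from h import *
snap('wrist','w1.png')
import pickle; pickle.dump(cam('wrist'),open('w1.pkl','wb'))
```

```text
(no output)
```

View pics/w1.png

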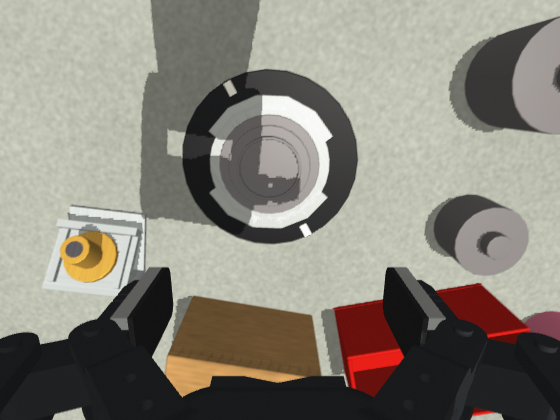

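```bash
cat >> h.py <<'E'
from scipy.ndimage import map_coordinates, gaussian_filter
def circfit(im,c,z,r,x0,sign=1,w=8,n=120,freer=False,ang=None,it=3,sig=1.0):
    """edge on circle radius r at height z. sign +1: brighter outside; 0 any. returns x,y,(r),rms px,n inliers"""
    g=gaussian_filter(im.astype(float).mean(2),sig); v=np.array([x0[0],x0[1],r],float)
    for k in range(it):
        a=np.linspace(0,2*np.pi,n,endpoint=False) if ang is None else np.asarray(ang)
        P=lambda rr:proj(c,np.c_[v[0]+rr*np.cos(a),v[1]+rr*np.sin(a),np.full(len(a),z)])
        e=P(v[2]); d=P(v[2]+.001)-e; d/=np.linalg.norm(d,axis=1)[:,None]
        t=np.arange(-w,w+.01,.25)
        pts=e[:,None]+t[None,:,None]*d[:,None]
        I=map_coordinates(g,[pts[...,1],pts[...,0]],order=1,mode='nearest')
        G=np.gradient(I,t,axis=1); S=np.abs(G) if sign==0 else sign*G
        j=S.argmax(1); ok=(S.max(1)>2.5)&(e[:,0]>5)&(e[:,0]<555)&(e[:,1]>5)&(e[:,1]<415)
        q=e+t[j][:,None]*d; X=ray(c,q,z)[:,:2]
        def res(u): return (np.hypot(X[ok,0]-u[0],X[ok,1]-u[1])-(u[2] if freer else r))*1e3
        s=least_squares(res,v,loss='soft_l1',f_scale=.7); v=s.x if freer else np.r_[s.x[:2],r]
        w=max(3,w*.6)
    rr=res(v); inl=np.abs(rr)<1.5
    return v,round(float(np.sqrt((rr[inl]**2).mean())) if False else float(np.median(np.abs(rr))),2),int(inl.sum()),int(ok.sum())
E
python3 - <<'E'
from h import *
import pickle
c=pickle.load(open('w1.pkl','rb')); im=cv2.imread('pics/w1.png')
x0=ray(c,[270,157],.008)[0,:2]; print(x0)
for r,z,s in [(.095,.008,1),(.07,.022,-1),(.0515,.028,1),(.0515,.028,0),(.0415,.034,0),(.0315,.045,0)]:
    for fr in (False,True):
        print(r,z,s,fr,circfit(im,c,z,r,x0,s,freer=fr,w=8 if r>.06 else 4))
E
```

```text
[ 0.54163573 -0.00263844]
0.095 0.008 1 False (array([ 0.54716741, -0.00309604,  0.095     ]), 1.13, 113, 119)
0.095 0.008 1 True (array([ 0.54713435, -0.00311179,  0.09392109]), 0.25, 119, 119)
0.07 0.022 -1 False (array([ 0.54750981, -0.00319516,  0.07      ]), 0.57, 86, 88)
0.07 0.022 -1 True (array([ 0.54749858, -0.00318763,  0.0695893 ]), 0.41, 85, 88)
0.0515 0.028 1 False (array([ 0.54723176, -0.00329238,  0.0515    ]), 0.45, 120, 120)
0.0515 0.028 1 True (array([ 0.5472013 , -0.00325241,  0.05108542]), 0.2, 120, 120)
0.0515 0.028 0 False (array([ 0.54720954, -0.00331445,  0.0515    ]), 0.45, 120, 120)
0.0515 0.028 0 True (array([ 0.54721285, -0.00324549,  0.05107855]), 0.2, 119, 120)
0.0415 0.034 0 False (array([ 0.53607142, -0.00079171,  0.0415    ]), 1.36, 62, 107)
0.0415 0.034 0 True (array([ 0.53906538, -0.00131345,  0.0437344 ]), 2.12, 39, 103)
0.0315 0.045 0 False (array([ 0.54418358, -0.00595745,  0.0315    ]), 1.63, 46, 99)
0.0315 0.045 0 True (array([ 0.54421259, -0.00292904,  0.02929588]), 0.74, 76, 108)
```

Run:
```python
from h import *
import pickle
c=pickle.load(open('w1.pkl','rb')); im=cv2.imread('pics/w1.png')
m=ray(c,[[230,88],[306,231]],.008)[:,:2]; print(m, np.degrees(np.arctan2(*(m[1]-m[0])[::-1])))
# white marks refine
g=im.min(2); 
for (u,v) in [(230,88),(306,231)]:
    w=g[v-14:v+15,u-14:u+15]; k=w>140; ys,xs=np.nonzero(k); p=[xs.mean()+u-14,ys.mean()+v-14]; q=ray(c,p,.008)[0,:2]-[.5473,-.0032]
    print(p,k.sum(),np.hypot(*q),np.degrees(np.arctan2(q[1],q[0])))
# unwrap flange at r .066 z .022
a=np.radians(np.arange(0,360,2)); e=proj(c,np.c_[.5473+.066*np.cos(a),-.0032+.066*np.sin(a),np.full(180,.022)])
I=map_coordinates(im.mean(2),[e[:,1],e[:,0]],order=1); print(I.astype(int))
for uv in [[88,255],[75,245]]: print(ray(c,uv,[.04]))
plan([.60,-.185,.25],180)
```

```text
[[ 0.47122385 -0.04242566]
 [ 0.62621174  0.03733325]] 27.2309747782934
[np.float64(229.76767676767676), np.float64(88.06060606060606)] 99 0.08565213373980855 -152.56472693335706
[np.float64(306.59777777777776), np.float64(234.61777777777777)] 450 0.09298088594721973 26.36381183710878
[227 227 227 227 227 230 227 228 228 228 229 229 229 229 229 229 229 233
 230 230 231 231 231 232 232 232 233 233 234 234 221  81  56  55  56  56
  57  58  57  58  59  59  61  61  61  62  62  63  63  64  64  65  65  66
  66  66  67 239 247 247 247 248 248 248 248 248 248 248 248 249 250 249
 248 248 248 248 248 248 248 248 247 247 248 247 247 247 246 246 245 245
 244 244 244 175 138 137 138 138 138 138 137 137 137 137 137 137 137 137
 135 136 136 136 135 136 135 135 135 135 135 135 127  46  34  51  51  50
  51  50  49  49  38  24  24  24  23  23  24  23  23  23  23  23  23  23
  23  22  24 124 133 132 133 133 133 133 133 133 133 133 133 132 132 132
 133 133 133 133 133 133 133 133 191 226 236 227 226 226 227 227 227 227]
[[ 0.64006503 -0.19666305  0.04      ]]
[[ 0.62853816 -0.20858028  0.04      ]]
t 3.0 tcp [0.5549 0.0056 0.2499] xang 179.68 q [-0.17  0.01  1.85  0.    1.28 -1.74] F [ 0.4 -0.1 -0.4] open 1.0
rows [-1.847 -7.615 -0.011] turn -0.065 (alt half turn 35.935 )
```

```bash
python3 -m creep '[-3.4,-8.0,0,0, -3.4,-8.0,0,0, -3.4,-8.0,0,0, -3.4,-8.0,0,0, -3.4,-8.0,0,0, -3.4,-8.0,0,0, -3.4,-8.0,0,0]'
python3 - <<'E'
from h import *
import pickle
plan([.64,-.195,.25],180)
pickle.dump(cam('wrist'),open('w2.pkl','wb')); snap('wrist','w2.png')
for nm in ['bushing','stand']:
  for d in imaging.silhouettes('wrist',nm): print(nm,d['p'],d['uv'],d['mask'].sum())
E
```

```text
time: 3.55
eef_pos: [0.6393, -0.1943, 0.2495]
tcp_rot: [0.002, 1.0, 0.0, -0.0]
contact_force: [-0.1, 1.1, 1.0]
opening: 1.001
t 3.5 tcp [ 0.6393 -0.1943  0.2495] xang 179.74 q [-0.45  0.26  1.58  0.    1.31 -2.01] F [-0.1  1.1  1. ] open 1.001
rows [-0.029 -0.027 -0.022] turn -0.052 (alt half turn 35.948 )
bushing 0.88 [279.1, 175.1] 2435
stand 0.64 [262.3, 151.8] 4393
```

View pics/w2.png

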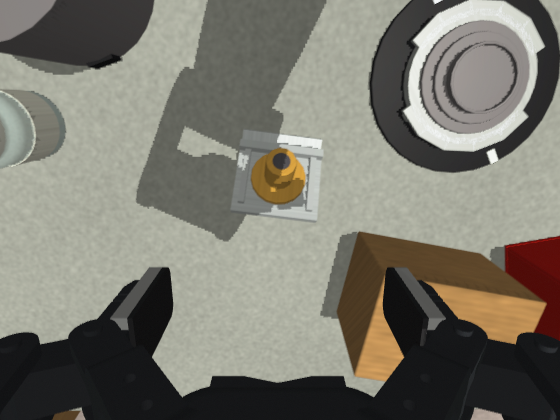

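```bash
cat > bush.py <<'E'
from h import *
import pickle
def bpts(x,y,z,yaw,tilt=np.radians(35)):
    # yaw: horizontal direction of lean
    ax=np.array([np.sin(tilt)*np.cos(yaw),np.sin(tilt)*np.sin(yaw),np.cos(tilt)])
    e1=np.array([-np.sin(yaw),np.cos(yaw),0]); e2=np.cross(ax,e1); a=np.linspace(0,2*np.pi,60,endpoint=False)
    C=lambda r,d: np.array([x,y,z])+d*ax+r*(np.cos(a)[:,None]*e1+np.sin(a)[:,None]*e2)
    return C(.027,0),C(.027,.008),C(.014,.008),C(.014,.042)
def bm(c,v,S=3):
    A,B,D,E=bpts(*v); m=np.zeros((420*S,560*S),np.uint8)
    for p in (np.r_[A,B],np.r_[D,E]):
        q=(proj(c,p)+.5)*S-.5
        cv2.fillConvexPoly(m,cv2.convexHull((q*16).round().astype(np.int32)),1,shift=4)
    return m.astype(bool)
if __name__=='__main__':
    c=pickle.load(open('w2.pkl','rb')); im=cv2.imread('pics/w2.png'); cs=cam('side'); ims=imaging.read_camera('side')[:,:,::-1]
    def om(im,box):
        h=cv2.cvtColor(np.ascontiguousarray(im),cv2.COLOR_BGR2HSV); k=(h[...,0]>8)&(h[...,0]<30)&(h[...,1]>120)
        o=np.zeros(k.shape,np.uint8); x0,y0,x1,y1=box; o[y0:y1,x0:x1]=k[y0:y1,x0:x1]
        o=cv2.morphologyEx(o,cv2.MORPH_CLOSE,np.ones((9,9))); return o
    mw=om(im,(225,130,330,225)); ms=om(ims,(215,230,265,275)); print(mw.sum(),ms.sum())
    S=3
    up=lambda m: cv2.resize(m,None,fx=S,fy=S,interpolation=cv2.INTER_LINEAR).astype(bool)
    M=[(c,up(mw)),(cs,up(ms))]
    def f(v,use): return sum((bm(k,v)^m).sum()/m.sum() for k,m in [M[i] for i in use])
    for use in ([0],[0,1]):
        best=None
        for yaw in (2.9,3.1,3.3):
            x0=np.array([.655,-.197,.045,yaw])
            sx=[x0]+[x0+d for d in np.diag([.012,.012,.012,.25])]
            r=minimize(f,x0,args=(use,),method='Nelder-Mead',options=dict(initial_simplex=sx,maxiter=600,xatol=1e-4,fatol=1e-5))
            if best is None or r.fun<best.fun: best=r
        print(use,best.x,np.degrees(best.x[3]),[f(best.x,[i]) for i in (0,1)])
    v=best.x; o=im.copy(); cn,_=cv2.findContours(cv2.resize(bm(c,v).astype(np.uint8),(560,420),interpolation=cv2.INTER_AREA),0,1); cv2.drawContours(o,cn,-1,(255,0,0),1)
    o1=cv2.resize(o[110:250,200:360],(640,560)); cv2.imwrite('pics/b1.png',o1)
E
python3 bush.py
```

```text
2073 214
[0] [ 0.64666659 -0.19467926  0.02282558  3.01963395] 173.01228073677157 [np.float64(0.11986561179148152), np.float64(1.108847184986595)]
[0, 1] [ 0.64233646 -0.19445113  0.03868326  3.0540346 ] 174.9832928116236 [np.float64(0.19854774032730033), np.float64(0.2739946380697051)]
```

View pics/b1.png

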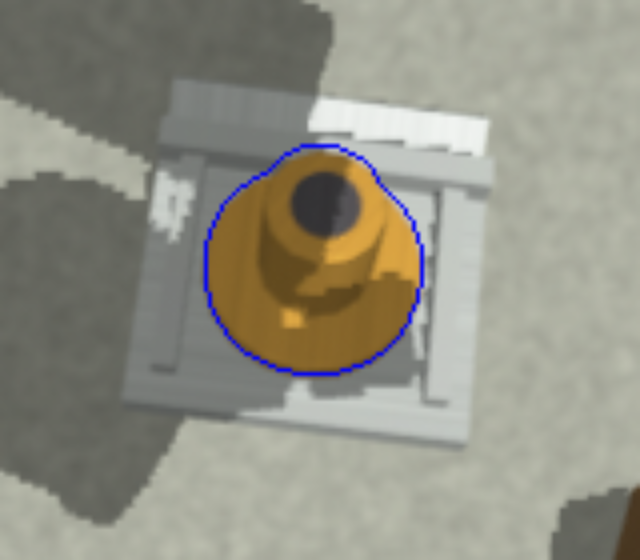

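```bash
python3 -m creep '[0.0,0.0,3.0,1.1, 0,0,3.0,1.1, 0,0,3.0,1.1, 0,0,3.0,1.1]'
python3 - <<'E'
from h import *
import pickle
plan([.64,-.195,.175],174)
pickle.dump(cam('wrist'),open('w3.pkl','wb')); im=snap('wrist','w3.png')
E
```

```text
time: 4.08
eef_pos: [0.6374, -0.1913, 0.1729]
tcp_rot: [0.048, 0.999, 0.001, -0.003]
contact_force: [-0.4, -0.2, 0.4]
opening: 0.999
t 4.1 tcp [ 0.6374 -0.1913  0.1729] xang 174.45 q [-0.44  0.32  1.65  0.    1.18 -1.92] F [-0.4 -0.2  0.4] open 0.999
rows [-0.115 -0.136 -0.084] turn 0.09 (alt half turn -35.91 )
```

View pics/w3.png

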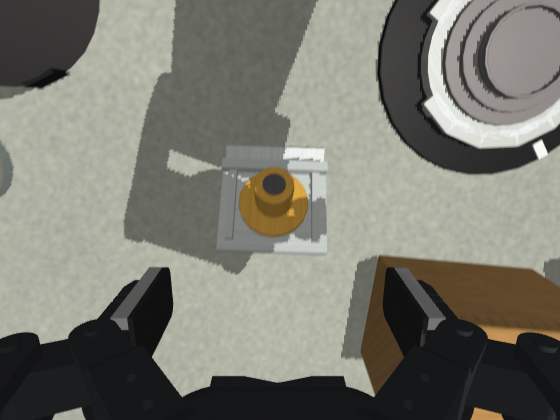

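```bash
cat > tri.py <<'E'
from h import *
import pickle
def blob(f,box):
    im=cv2.imread('pics/'+f); h=cv2.cvtColor(im,cv2.COLOR_BGR2HSV); x0,y0,x1,y1=box
    k=((h[...,2]<75)&(h[...,1]<110))[y0:y1,x0:x1].astype(np.uint8)
    n,l,s,ce=cv2.connectedComponentsWithStats(k); i=1+s[1:,4].argmax(); return ce[i]+[x0,y0],s[i]
def tri(obs):
    A=[];b=[]
    for c,uv in obs:
        K,o,M=c; d=M@np.linalg.inv(K)@np.r_[uv,1]; d/=np.linalg.norm(d); P=np.eye(3)-np.outer(d,d); A.append(P); b.append(P@o)
    x=np.linalg.lstsq(np.vstack(A),np.concatenate(b),rcond=None)[0]
    return x,[proj(c,x)[0]-uv for c,uv in obs]
if __name__=='__main__':
    obs=[]
    for n,box in [('w2',(266,145,298,175)),('w3',(258,170,290,198))]:
        uv,s=blob(n+'.png',box); print(n,uv,s); obs.append((pickle.load(open(n+'.pkl','rb')),uv))
    print(tri(obs))
    for c,uv in obs: print([np.round(ray(c,uv,z)[0],4) for z in (.07,.08,.09)])
E
python3 tri.py
```

```text
w2 [279.12578616 160.1572327 ] [  7   8  13  16 159]
w3 [273.59142857 183.93714286] [  5   5  23  19 350]
(array([ 0.61646489, -0.19272934,  0.08960809]), [array([0.6218176 , 0.36118619]), array([-0.85718131, -0.39511595])])
[array([ 0.6193, -0.1932,  0.07  ]), array([ 0.6177, -0.1932,  0.08  ]), array([ 0.6161, -0.1933,  0.09  ])]
[array([ 0.6212, -0.1928,  0.07  ]), array([ 0.6189, -0.1925,  0.08  ]), array([ 0.6167, -0.1922,  0.09  ])]
```

Run:
```python
from h import *
plan([.625,-.1925,.135],171.6)
```

```text
t 4.1 tcp [ 0.6392 -0.1924  0.176 ] xang 174.43 q [-0.44  0.32  1.64  0.    1.18 -1.92] F [0.1 0.2 0.8] open 1.0
rows [ 0.563 -0.058  1.638] turn 0.565 (alt half turn -35.435 )
```

```bash
python3 -m creep '[0.55,-0.05,1.6,0.55, 0.55,-0.05,1.6,0.55, 0.55,-0.05,1.6,0.55, 0.55,-0.05,1.6,0.55]'
python3 - <<'E'
from h import *
import pickle
plan([.625,-.1925,.135],171.6)
pickle.dump(cam('wrist'),open('w4.pkl','wb')); im=snap('wrist','w4.png')
E
```

```text
time: 4.47
eef_pos: [0.627, -0.1941, 0.1383]
tcp_rot: [0.073, 0.997, -0.001, 0.002]
contact_force: [0.2, 0.1, 0.1]
opening: 0.999
t 4.5 tcp [ 0.627  -0.1941  0.1383] xang 171.64 q [-0.45  0.33  1.7   0.    1.11 -1.88] F [0.2 0.1 0.1] open 0.999
rows [0.088 0.053 0.132] turn 0.007 (alt half turn -35.993 )
```

View pics/w4.png

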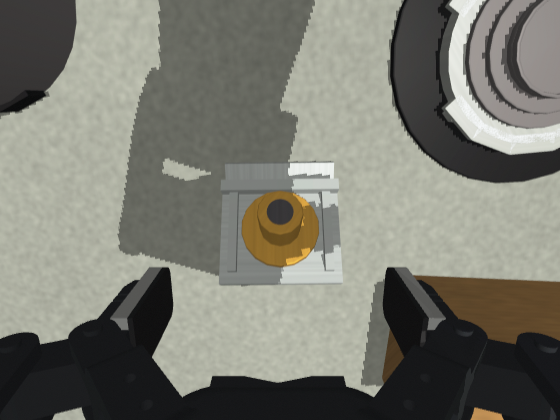

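Run:
```python
from tri import *
uv,s=blob('w4.png',(265,195,296,226)); print(uv,s)
L=lambda n:pickle.load(open(n+'.pkl','rb'))
obs=[(L('w2'),np.array([281.2,161.])),(L('w3'),np.array([273.8,183.9])),(L('w4'),uv)]
x,r=tri(obs); print(x,r); print(tri(obs[1:]))
c=L('w4')
# stereo by sizes: flange width: px 242..319
print([np.round(ray(c,uv,z)[0],4) for z in (.07,.08,.09)])
im=cv2.imread('pics/w4.png'); cv2.imwrite('pics/w4c.png',cv2.resize(im[150:300,200:360],(640,600),interpolation=2))
import bush
for z0 in (.035,.04,.045,.05,.055):
    ax=np.array([np.sin(np.radians(35))*np.cos(np.radians(171.6)),np.sin(np.radians(35))*np.sin(np.radians(171.6)),np.cos(np.radians(35))])
    end=ray(c,uv,z0+.042*ax[2])[0]; o=end-.042*ax
    A,B,D,E=bush.bpts(*o,np.radians(171.6)); 
    for nm,P in (('fl',B),('end',E),('bot',A)):
        q=proj(c,P); print(z0,nm,q.min(0).round(1),q.max(0).round(1))
```

```text
[279.63168317 211.42574257] [  2   5  26  24 505]
[ 0.61872659 -0.19199314  0.07886826] [array([-0.69075783,  0.09132241]), array([ 0.52177907, -0.69404054]), array([0.43891242, 0.54914018])]
(array([ 0.62118807, -0.1926121 ,  0.06986136]), [array([0.06547175, 0.00141902]), array([-0.07456177,  0.00187343])])
[array([ 0.6211, -0.1926,  0.07  ]), array([ 0.618 , -0.1922,  0.08  ]), array([ 0.6148, -0.1917,  0.09  ])]
0.035 fl [241.1 190. ] [317.7 264.2]
0.035 end [256.9 190.1] [302.4 233.6]
0.035 bot [242.1 193.8] [316.5 266. ]
0.04 fl [240.2 189.5] [318.5 265.3]
0.04 end [256.3 189.6] [303.  234.1]
0.04 bot [241.3 193.4] [317.3 267.1]
0.045 fl [239.4 189.1] [319.3 266.5]
0.045 end [255.7 189.1] [303.5 234.7]
0.045 bot [240.5 193. ] [318.1 268.3]
0.05 fl [238.5 188.6] [320.2 267.8]
0.05 end [255.1 188.5] [304.1 235.3]
0.05 bot [239.7 192.7] [318.9 269.6]
0.055 fl [237.6 188.1] [321.1 269.1]
0.055 end [254.5 187.9] [304.8 236. ]
0.055 bot [238.8 192.3] [319.7 270.9]
```

View pics/w4c.png

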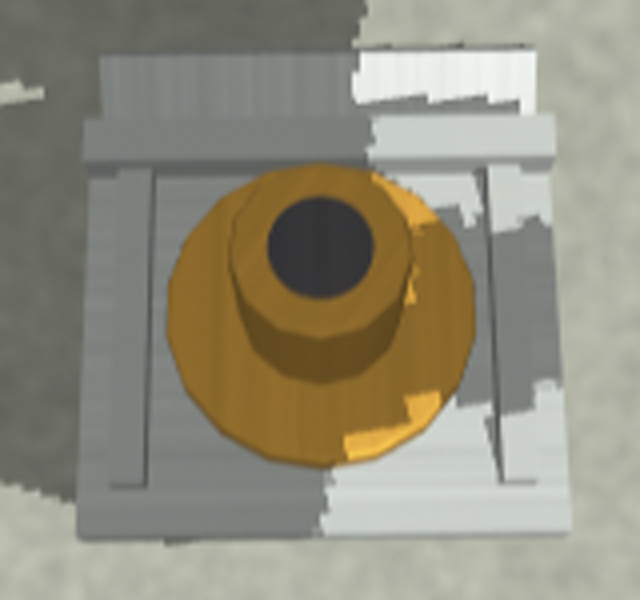

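Run:
```python
from h import *
plan([.626,-.1933,.046],171.6)
```

```text
t 4.5 tcp [ 0.6275 -0.1944  0.1389] xang 171.62 q [-0.45  0.33  1.7   0.    1.11 -1.88] F [ 1.2  0.2 -0.1] open 1.0
rows [0.085 0.042 3.714] turn 0.004 (alt half turn -35.996 )
```

```bash
python3 -m creep '[0.08,0.05,1.0,0, 0.08,0.05,2.0,0, 0.08,0.05,2.0,0, 0.08,0.05,2.0,0,0.08,0.05,2.0,0]' 90 40
python3 - <<'E'
from h import *
import pickle
plan([.626,-.1933,.046],171.6)
pickle.dump(cam('wrist'),open('w5.pkl','wb')); im=snap('wrist','w5.png')
E
```

```text
time: 4.93
eef_pos: [0.6252, -0.1929, 0.0877]
tcp_rot: [0.073, 0.997, -0.001, 0.002]
contact_force: [-0.2, 0.1, 0.3]
opening: 0.645
t 4.9 tcp [ 0.6252 -0.1929  0.0877] xang 171.58 q [-0.45  0.38  1.73  0.    1.02 -1.88] F [-0.2  0.1  0.3] open 0.645
rows [-0.028 -0.009  1.668] turn -0.004 (alt half turn 35.996 )
```

View pics/w5.png

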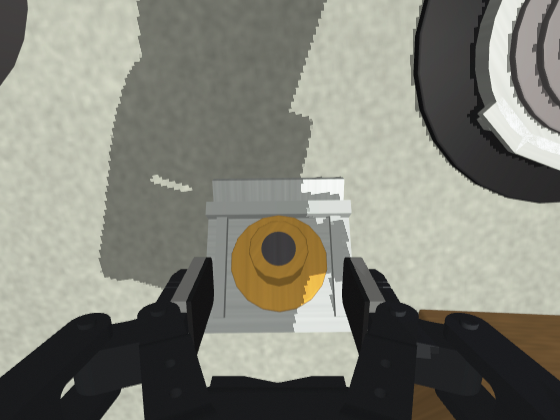

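Run:
```python
from tri import *
L=lambda n:pickle.load(open(n+'.pkl','rb'))
u4,_=blob('w4.png',(265,195,296,226)); u5,s=blob('w5.png',(260,230,297,267)); print(u5,s)
print(tri([(L('w4'),u4),(L('w5'),u5)])); print(tri([(L('w3'),np.array([273.8,183.9])),(L('w4'),u4),(L('w5'),u5)]))
print([np.round(ray(L('w5'),u5,z)[0],4) for z in (.065,.07,.075,.08)])
```

```text
[278.06581986 248.14549654] [  2   2  33  33 866]
(array([ 0.61983312, -0.19239325,  0.07417524]), [array([-0.00398983, -0.00018348]), array([0.00512369, 0.00023496])])
(array([ 0.62057105, -0.19252224,  0.07228315]), [array([ 0.08112139, -0.10689726]), array([-0.05511522,  0.23154769]), array([-0.0406374 , -0.13747667])])
[array([ 0.6238, -0.193 ,  0.065 ]), array([ 0.6216, -0.1927,  0.07  ]), array([ 0.6195, -0.1923,  0.075 ]), array([ 0.6173, -0.192 ,  0.08  ])]
```

```bash
python3 -m creep '[-0.03,0,0.8,0, -0.03,0,1.6,0, -0.03,0,1.6,0, -0.03,0,1.6,0]'
python3 -m creep '[0,0,0,0, 0,0,0,0, 0,0,0,0, 0,0,0,0, 0,0,0,0, 0,0,0,0,0,0,0,0,0,0,0,0]' 255 60
python3 - <<'E'
from h import *
plan([.626,-.193,.047],171.6)
snap('wrist','w6.png')
E
```

```text
time: 5.32
eef_pos: [0.6244, -0.1923, 0.0457]
tcp_rot: [0.073, 0.997, 0.0, -0.0]
contact_force: [-0.5, 0.4, 0.3]
opening: 0.648
time: 5.98
eef_pos: [0.6257, -0.1929, 0.0477]
tcp_rot: [0.073, 0.997, -0.001, 0.002]
contact_force: [-0.8, 0.3, 6.1]
opening: 0.311
t 6.0 tcp [ 0.6257 -0.1929  0.0477] xang 171.57 q [-0.45  0.44  1.74  0.    0.96 -1.88] F [-0.8  0.3  6.1] open 0.311
rows [-0.014 -0.002  0.027] turn -0.006 (alt half turn 35.994 )
```

View pics/w6.png

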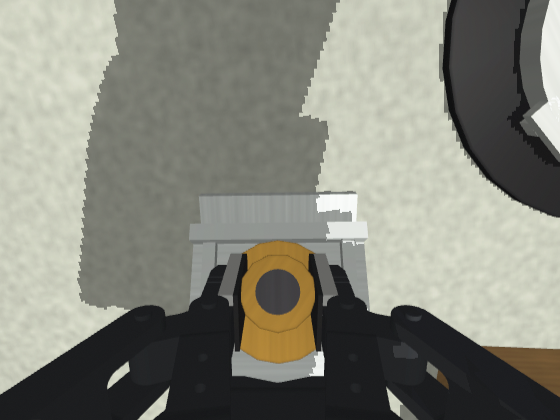

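```bash
python3 -m creep '[0,0,-0.5,0, 0,0,-1.5,0, 0,0,-3,0, 0,0,-4.5,0, 0,0,-4.5,0, 0,0,-4.5,0, 0,0,-4.5,0]'
python3 - <<'E'
from h import *
plan([.5473,-.0032,.16],171.6)
snap('wrist','w7.png');snap('side','s7.png')
im=cv2.imread('pics/s7.png'); cv2.imwrite('pics/s7c.png',cv2.resize(im[130:290,180:380],(800,640),interpolation=2)[:600])
E
```

```text
time: 6.62
eef_pos: [0.6236, -0.192, 0.1574]
tcp_rot: [0.073, 0.997, 0.0, -0.0]
contact_force: [-0.6, 0.6, -2.3]
opening: 0.31
t 6.6 tcp [ 0.6236 -0.192   0.1574] xang 171.57 q [-0.45  0.3   1.69 -0.    1.14 -1.88] F [-0.6  0.6 -2.3] open 0.31
rows [ 4.128  7.022 -0.1  ] turn -0.006 (alt half turn 35.994 )
```

View pics/w7.png

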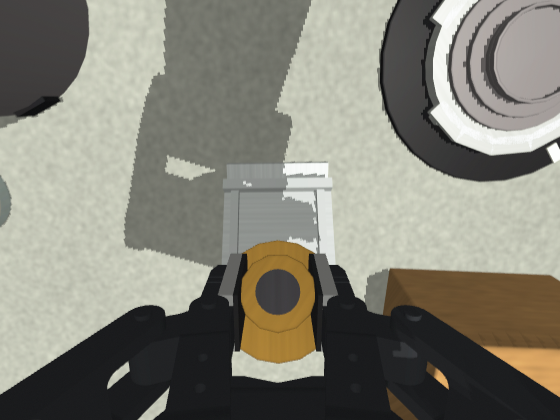

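View pics/s7c.png

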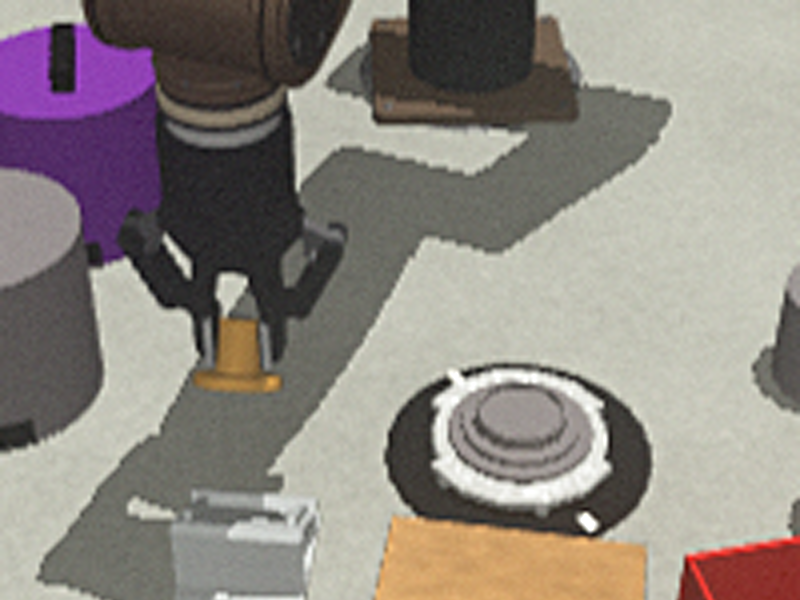

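Run:
```python
from h import *
plan([.5273,-.0002,.11],171.6)
```

```text
t 6.7 tcp [ 0.6228 -0.1916  0.1551] xang 171.57 q [-0.45  0.31  1.7  -0.    1.14 -1.88] F [ 0.2  0.4 -1.9] open 0.312
rows [4.892 7.01  1.836] turn -0.007 (alt half turn 35.993 )
```

```bash
python3 -m creep '[4.9,7.0,0,0, 4.9,7.0,0,0, 4.9,7.0,0,0, 4.9,7.0,0,0, 4.9,7.0,0,0, 4.9,7.0,1.0,0, 4.9,7.0,1.8,0, 4.9,7.0,1.8,0, 4.9,7.0,1.8,0, 4.9,7.0,1.8,0]'
python3 - <<'E'
from h import *
plan([.5273,-.0002,.070],171.6)
import pickle
pickle.dump(cam('wrist'),open('w8.pkl','wb'));snap('wrist','w8.png')
E
```

```text
time: 7.55
eef_pos: [0.5289, -0.0016, 0.1126]
tcp_rot: [0.074, 0.997, 0.0, -0.0]
contact_force: [0.4, -0.2, -1.6]
opening: 0.309
t 7.5 tcp [ 0.5289 -0.0016  0.1126] xang 171.54 q [-0.19  0.1   2.03 -0.    1.02 -1.62] F [ 0.4 -0.2 -1.6] open 0.309
rows [0.072 0.044 1.704] turn -0.012 (alt half turn 35.988 )
```

View pics/w8.png

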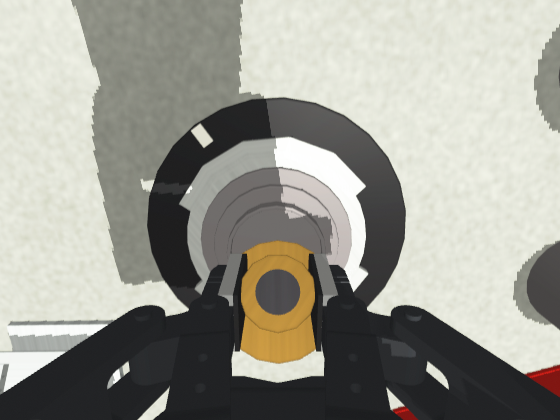

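Run:
```python
from h import *
import pickle
c=pickle.load(open('w8.pkl','rb')); im=cv2.imread('pics/w8.png')
for r,z,s in [(.095,.008,1),(.0515,.028,0),(.0315,.045,0)]:
  e=proj(c,circ(.5473,-.0032,z,r,180)); a=np.linspace(0,2*np.pi,180,endpoint=False)[e[:,1]<235]
  print(circfit(im,c,z,r,(.5473,-.0032),s,w=4,ang=a), circfit(im,c,z,r,(.5473,-.0032),s,w=4,ang=a,freer=True))
```

```text
(array([ 0.55021422, -0.00626292,  0.095     ]), 0.34, 93, 93) (array([ 0.54875747, -0.00604298,  0.09382561]), 0.16, 93, 93)
(array([ 0.54901835, -0.00608614,  0.0515    ]), 0.18, 87, 87) (array([ 0.54824701, -0.00599265,  0.05088567]), 0.12, 87, 87)
(array([ 0.54913864, -0.00582336,  0.0315    ]), 0.65, 61, 72) (array([ 0.55662361, -0.00451422,  0.03856191]), 0.61, 51, 66)
```

```bash
cat >> h.py <<'E'
def basefit(tag,vmax=235):
    c0=cam('wrist'); im=snap('wrist',tag+'.png')[:,:,::-1]; c1=cam('wrist'); print('drift',np.round((c1[1]-c0[1])*1e3,2))
    for c in (c0,):
      for r,z,s in [(.095,.008,1),(.0515,.028,0)]:
        e=proj(c,circ(.549,-.006,z,r,180)); a=np.linspace(0,2*np.pi,180,endpoint=False)[e[:,1]<vmax]
        print(circfit(im,c,z,r,(.548,-.005),s,w=4,ang=a), circfit(im,c,z,r,(.548,-.005),s,w=4,ang=a,freer=True)[0])
E
python3 - <<'E'
from h import *
for i in range(3):
    plan([.5273,-.0002,.070],171.6); basefit('w9_%d'%i)
E
```

```text
t 7.6 tcp [ 0.5296 -0.0018  0.1133] xang 171.53 q [-0.2   0.1   2.03 -0.    1.02 -1.62] F [ 0.7  0.3 -1.2] open 0.309
rows [0.101 0.05  1.734] turn -0.015 (alt half turn 35.985 )
drift [ 0.15 -0.07  0.31]
(array([ 0.55006872, -0.00622964,  0.095     ]), 0.33, 90, 92) [ 0.54864724 -0.00600263  0.0938495 ]
(array([ 0.54887201, -0.00605192,  0.0515    ]), 0.18, 86, 86) [ 0.54803412 -0.00589211  0.05082762]
t 7.7 tcp [ 0.5298 -0.0019  0.1138] xang 171.52 q [-0.2   0.1   2.03 -0.    1.02 -1.62] F [-0.1  0.5 -0.6] open 0.308
rows [0.114 0.053 1.75 ] turn -0.017 (alt half turn 35.983 )
drift [-0.01  0.01  0.09]
(array([ 0.54990119, -0.00614577,  0.095     ]), 0.34, 90, 93) [ 0.54844632 -0.00593808  0.09380616]
(array([ 0.548694  , -0.00596288,  0.0515    ]), 0.17, 86, 86) [ 0.54787365 -0.0058236   0.0508189 ]
t 7.7 tcp [ 0.5298 -0.0019  0.1138] xang 171.51 q [-0.2   0.1   2.03  0.    1.02 -1.62] F [-0.1  1.  -1.7] open 0.308
rows [0.114 0.053 1.752] turn -0.018 (alt half turn 35.982 )
drift [-0.1   0.05 -0.06]
(array([ 0.54990638, -0.00613274,  0.095     ]), 0.35, 91, 93) [ 0.54844385 -0.00594641  0.09378903]
(array([ 0.54871108, -0.00597317,  0.0515    ]), 0.17, 86, 86) [ 0.54783764 -0.00584029  0.05080701]
```

Run:
```python
from tri import *
s,p,M=tool(); c=cam('wrist'); uv,st=blob('w9_2.png',(250,262,305,320)); print(uv,st)
for h in (.022,.0258,.030): print(h,(M.T@(ray(c,uv,p[2]+h)[0]-p)).round(4))
plan([.548-.020*.989,-.0057+.02*.147,.066],171.6)
```

```text
[276.18181818 281.54545455] [25 17  3  7 11]
0.022 [ 0.0072 -0.001  -0.022 ]
0.0258 [ 0.0093 -0.001  -0.0258]
0.03 [ 0.0115 -0.001  -0.03  ]
t 7.8 tcp [ 0.5297 -0.0019  0.1137] xang 171.52 q [-0.2   0.1   2.03 -0.    1.02 -1.62] F [ 0.2 -1.1 -1.7] open 0.311
rows [ 0.058 -0.044  1.91 ] turn -0.017 (alt half turn 35.983 )
```

```bash
python3 -m creep '[0.06,-0.04,0.8,0, 0.06,-0.04,1.5,0, 0.06,-0.04,1.8,0, 0.06,-0.04,1.8,0, 0.06,-0.04,1.8,0, 0.06,-0.04,1.8,0]' 255 40
python3 -m creep '[0,0,0,0, 0,0,0,0, 0,0,0,0]'
```

```text
time: 8.25
eef_pos: [0.5281, -0.0022, 0.0688]
tcp_rot: [0.074, 0.997, -0.0, 0.001]
contact_force: [-0.6, 0.2, -0.9]
opening: 0.312
time: 8.5
eef_pos: [0.5276, -0.0021, 0.0683]
tcp_rot: [0.073, 0.997, -0.0, 0.001]
contact_force: [0.5, 0.8, -2.1]
opening: 0.309
```

```bash
python3 -m creep '[0,0,0.06,0, 0,0,0.12,0, 0,0,0.18,0, 0,0,0.18,0, 0,0,0.18,0]' 255 30
python3 -m creep '[0,0,0.03,0, 0,0,0.06,0,0,0,0.06,0]'
```

```text
time: 8.92
eef_pos: [0.5273, -0.002, 0.0631]
tcp_rot: [0.074, 0.997, -0.0, 0.0]
contact_force: [0.5, -0.7, -2.3]
opening: 0.306
time: 9.17
eef_pos: [0.5278, -0.0021, 0.062]
tcp_rot: [0.074, 0.997, -0.0, 0.001]
contact_force: [1.8, 0.3, -0.6]
opening: 0.312
```

```bash
python3 -m creep '[0,0,0.03,0, 0,0,0.06,0,0,0,0.06,0]'
python3 - <<'E'
from h import *
plan([.5278,-.0021,.060],171.6); snap('wrist','w10.png')
E
```

```text
time: 9.42
eef_pos: [0.5281, -0.0022, 0.0613]
tcp_rot: [0.074, 0.997, -0.0, 0.001]
contact_force: [0.7, 0.2, 5.1]
opening: 0.307
t 9.4 tcp [ 0.5281 -0.0022  0.0613] xang 171.57 q [-0.2   0.17  2.05 -0.    0.91 -1.62] F [0.7 0.2 5.1] open 0.307
rows [0.013 0.001 0.053] turn -0.006 (alt half turn 35.994 )
```

View pics/w10.png

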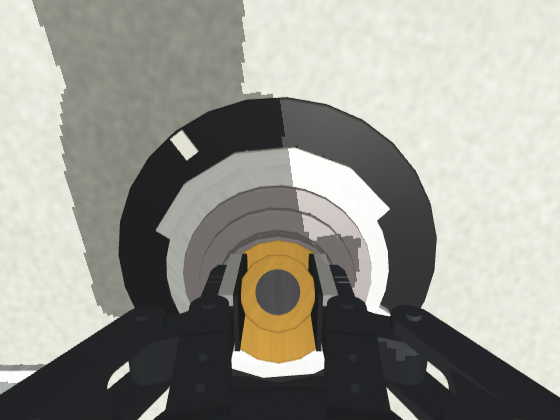

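```bash
python3 -m creep '[-0.07,0,0.04,0, -0.14,0,0.06,0, -0.21,0,0.08,0, -0.28,0,0.1,0, -0.35,0,0.13,0, -0.42,0,0.15,0, -0.42,0,0.15,0]' 255 20
python3 - <<'E'
from h import *
plan([.548,-.0057,.052],171.6); snap('wrist','w11.png'); snap('side','s11.png')
im=cv2.imread('pics/s11.png'); cv2.imwrite('pics/s11c.png',cv2.resize(im[180:280,250:370],(720,600),interpolation=2))
E
```

```text
time: 10.05
eef_pos: [0.5359, -0.0032, 0.0588]
tcp_rot: [0.073, 0.997, 0.0, -0.004]
contact_force: [-9.7, 1.0, 20.0]
opening: 0.307
t 10.1 tcp [ 0.5359 -0.0032  0.0588] xang 171.61 q [-0.2   0.2   2.03 -0.    0.92 -1.62] F [-9.7  1.  20. ] open 0.307
rows [-0.497 -0.028  0.267] turn 0.002 (alt half turn -35.998 )
```

View pics/w11.png

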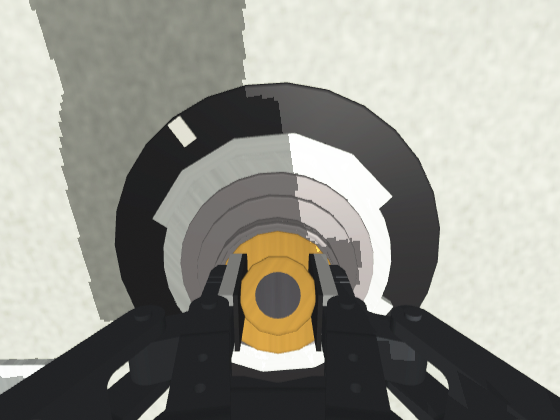

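View pics/s11c.png

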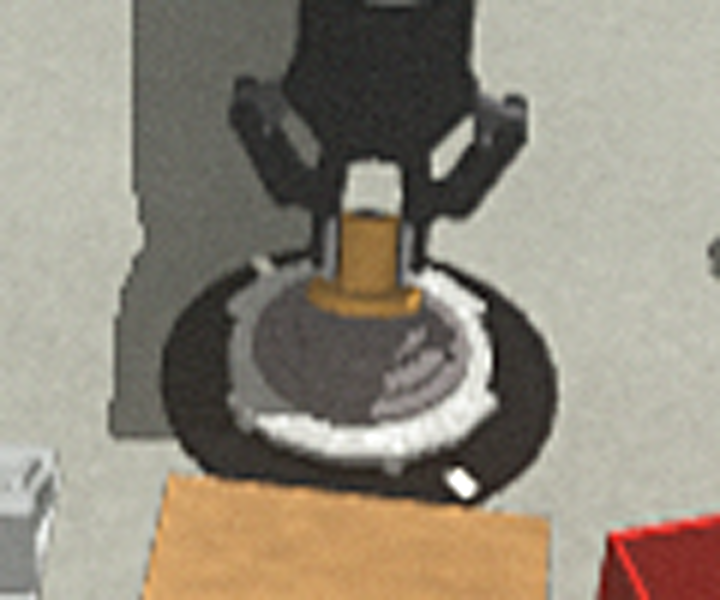

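```bash
python3 -m creep '[-0.08,0,0.0,0, -0.16,0,0.02,0, -0.24,0,0.04,0, -0.32,0,0.07,0, -0.40,0,0.11,0, -0.46,0,0.15,0, -0.46,0,0.15,0]' 255 20
python3 - <<'E'
from h import *
plan([.548,-.0057,.052],171.6); snap('wrist','w12.png')
E
```

```text
time: 10.73
eef_pos: [0.5474, -0.0048, 0.0547]
tcp_rot: [0.073, 0.997, 0.0, -0.003]
contact_force: [-7.3, 1.7, 17.5]
opening: 0.308
t 10.7 tcp [ 0.5474 -0.0048  0.0547] xang 171.59 q [-0.19  0.23  2.   -0.    0.92 -1.62] F [-7.3  1.7 17.5] open 0.308
rows [-0.029 -0.034  0.108] turn -0.001 (alt half turn 35.999 )
```

View pics/w12.png

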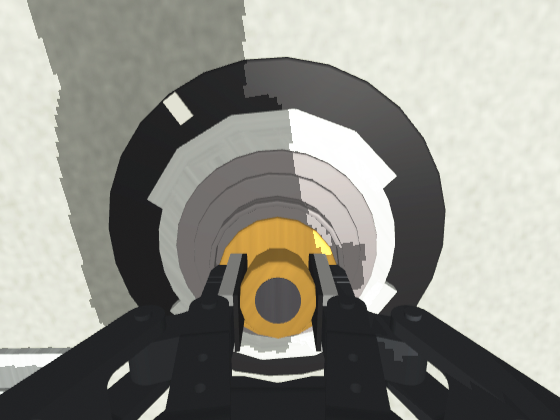

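```bash
python3 -m creep '[-0.02,-0.03,0.05,0, -0.02,-0.03,0.10,0, -0.02,-0.03,0.14,0, -0.02,-0.03,0.14,0]' 255 20
python3 - <<'E'
from h import *
plan([.548,-.0057,.052],171.6); snap('wrist','w13.png'); snap('side','s13.png')
im=cv2.imread('pics/s13.png'); cv2.imwrite('pics/s13c.png',cv2.resize(im[180:280,250:370],(720,600),interpolation=2))
E
```

```text
time: 11.12
eef_pos: [0.5495, -0.0054, 0.0534]
tcp_rot: [0.073, 0.997, 0.001, -0.002]
contact_force: [-8.3, 3.4, 24.0]
opening: 0.308
t 11.1 tcp [ 0.5495 -0.0054  0.0534] xang 171.57 q [-0.19  0.23  2.    0.    0.91 -1.62] F [-8.3  3.4 24. ] open 0.308
rows [ 0.056 -0.02   0.056] turn -0.005 (alt half turn 35.995 )
```

View pics/w13.png

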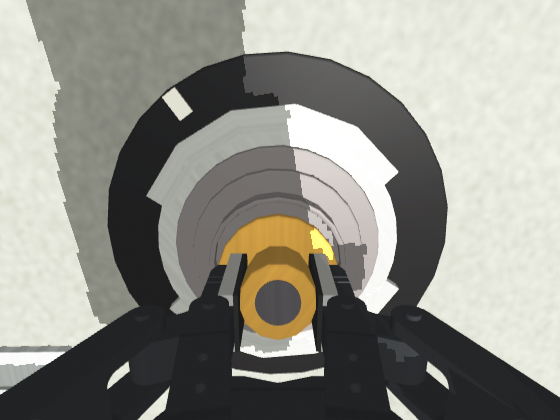

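View pics/s13c.png

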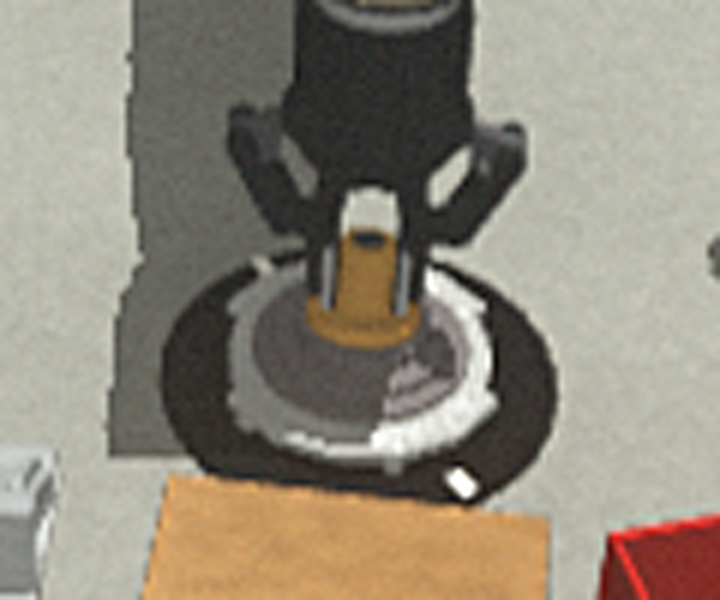

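```bash
python3 -m creep '[0.03,0,0.02,0, 0.06,0,0.04,0, 0.06,0,0.04,0]' 255 20
python3 -m creep '[0,0,0,0, 0,0,0,0, 0,0,0,0, 0,0,0,0, 0,0,0,0]' 90 20
python3 -m creep '[0,0,-0.5,0, 0,0,-1.5,0, 0,0,-3.5,0, 0,0,-5,0, 0,0,-6,0, 0,0,-6,0, 0,0,-6,0, 0,0,-6,0]'
python3 - <<'E'
from h import *
plan([.548,-.0057,.2],171.6); basefit('w14',400); snap('side','s14.png')
im=cv2.imread('pics/s14.png'); cv2.imwrite('pics/s14c.png',cv2.resize(im[180:280,250:370],(720,600),interpolation=2))
im=cv2.imread('pics/w14.png'); cv2.imwrite('pics/w14c.png',cv2.resize(im[60:260,180:380],(600,600),interpolation=2))
E
```

```text
time: 11.47
eef_pos: [0.5494, -0.0054, 0.0534]
tcp_rot: [0.074, 0.997, 0.0, 0.0]
contact_force: [-5.6, 2.8, 25.6]
opening: 0.312
time: 11.88
eef_pos: [0.547, -0.0057, 0.0471]
tcp_rot: [0.074, 0.997, 0.0, -0.001]
contact_force: [0.3, -0.3, -0.4]
opening: 0.647
time: 12.55
eef_pos: [0.5472, -0.0057, 0.1978]
tcp_rot: [0.074, 0.997, 0.0, -0.0]
contact_force: [-1.5, -0.1, -0.6]
opening: 0.644
t 12.6 tcp [ 0.5472 -0.0057  0.1978] xang 171.56 q [-0.2   0.04  1.92  0.    1.18 -1.62] F [-1.5 -0.1 -0.6] open 0.644
rows [-0.031  0.005 -0.09 ] turn -0.007 (alt half turn 35.993 )
drift [-0.25  0.04 -1.02]
(array([ 0.54832281, -0.00587902,  0.095     ]), 1.17, 170, 178) [ 0.54827483 -0.00588009  0.09386206]
(array([ 0.54824077, -0.00589343,  0.0515    ]), 0.46, 180, 180) [ 0.54824589 -0.00588285  0.05106677]
```

View pics/w14c.png

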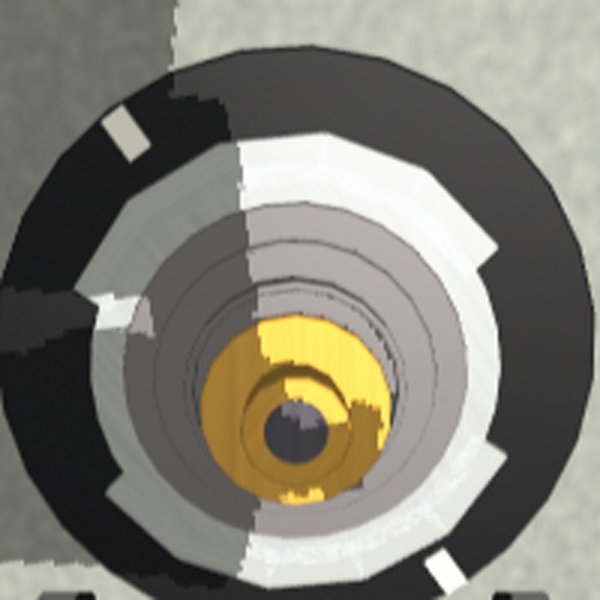

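View pics/s14c.png

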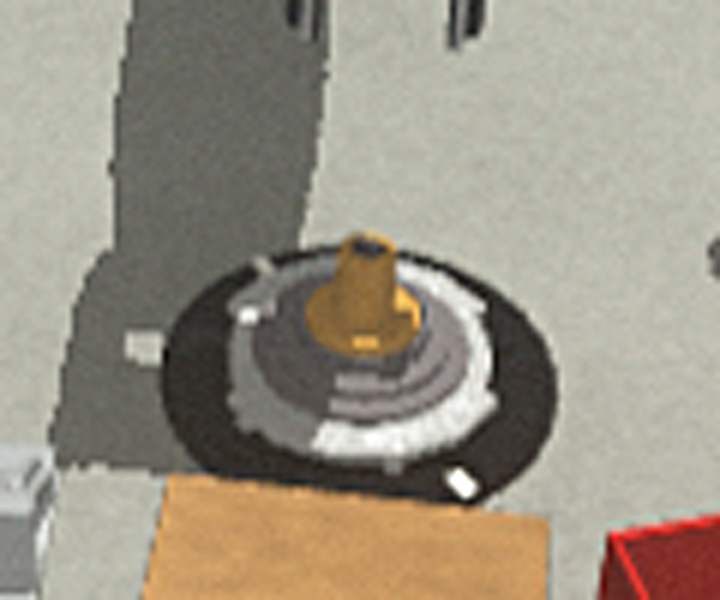

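Run:
```python
from h import *
import bush
c=cam('wrist'); im=snap('wrist','w15.png')[:,:,::-1]
h=cv2.cvtColor(np.ascontiguousarray(im),cv2.COLOR_BGR2HSV); k=((h[...,0]>8)&(h[...,0]<32)&(h[...,1]>110)).astype(np.uint8); k[:150]=0;k[240:]=0;k[:,:230]=0;k[:,330:]=0
k=cv2.morphologyEx(k,cv2.MORPH_CLOSE,np.ones((25,25))); print(k.sum())
up=cv2.resize(k,None,fx=3,fy=3).astype(bool)
def f(v): return (bush.bm(c,[v[0],v[1],.0425,np.pi+v[3]*0,v[2]])^up).sum()/up.sum()
for t in (0,.1,.2):
    r=minimize(f,[.554,-.0057,t,0],method='Nelder-Mead',options=dict(initial_simplex=[[.554,-.0057,t,0],[.56,-.0057,t,0],[.554,-.001,t,0],[.554,-.0057,t+.1,0],[.554,-.0057,t,1]]))
    print(r.x,r.fun)
for u,v in [(278.7,205),(279,196)]: print(ray(c,[u,v],.08),ray(c,[u,v],.05))
```

```text
3189
[ 0.55384115 -0.00672102 -0.01694292  1.49313915] 0.04624986850871349
[ 0.55390096 -0.00644228 -0.01502925  1.14709702] 0.04639012588099162
[ 0.55429435 -0.00674615  0.16824011  1.14229799] 0.05270170763350748
[[ 0.5496752  -0.00562185  0.08      ]] [[ 0.5582808  -0.00677158  0.05      ]]
[[ 0.54282227 -0.00438811  0.08      ]] [[ 0.55063302 -0.00539474  0.05      ]]
```

View pics/w15.png

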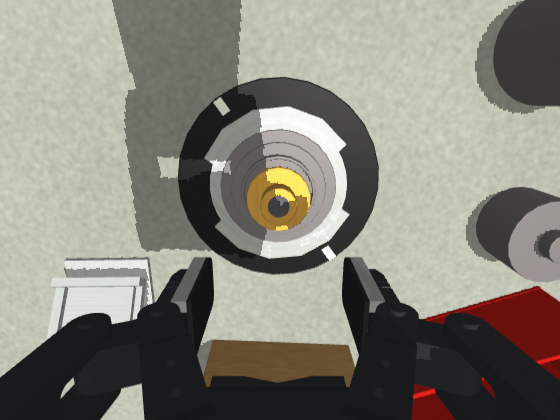

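```bash
python3 - <<'E'
from h import *
plan([.5505,-.0063,.056],171.6)
E
python3 -m creep '[-0.13,0,2.5,0, -0.13,0,4.0,0, -0.13,0,5.0,0, -0.13,0,5.5,0, -0.13,0,5.7,0, -0.13,0,5.7,0]' 90 20
python3 -m creep '[0,0,0,0, 0,0,0,0, 0,0,0,0, 0,0,0,0, 0,0,0,0, 0,0,0,0]' 255 20
```

```text
t 12.7 tcp [ 0.5465 -0.0056  0.1959] xang 171.57 q [-0.2   0.04  1.92 -0.    1.18 -1.62] F [-0.6 -0.1 -0.5] open 0.646
rows [-0.187 -0.006  5.594] turn -0.007 (alt half turn 35.993 )
time: 13.2
eef_pos: [0.5502, -0.0062, 0.0544]
tcp_rot: [0.074, 0.997, 0.0, -0.002]
contact_force: [0.0, -0.6, -0.3]
opening: 0.648
time: 13.7
eef_pos: [0.5532, -0.0065, 0.0584]
tcp_rot: [0.073, 0.997, -0.0, 0.003]
contact_force: [0.6, 0.2, 6.0]
opening: 0.319
```

```bash
python3 -m creep '[0.06,0,0,0, 0.12,0,0,0, 0.18,0,0,0, 0.22,0,0,0, 0.22,0,0,0, 0.22,0,0,0]'
python3 - <<'E'
from h import *
plan([.548,-.0059,.054],171.6); snap('wrist','w16.png'); snap('side','s16.png')
im=cv2.imread('pics/s16.png'); cv2.imwrite('pics/s16c.png',cv2.resize(im[180:280,250:370],(720,600),interpolation=2))
E
```

```text
time: 14.2
eef_pos: [0.5487, -0.0062, 0.0584]
tcp_rot: [0.074, 0.997, -0.001, 0.004]
contact_force: [4.3, -0.0, 6.6]
opening: 0.321
t 14.2 tcp [ 0.5487 -0.0062  0.0584] xang 171.56 q [-0.2   0.22  2.01 -0.    0.91 -1.62] F [ 4.3 -0.   6.6] open 0.321
rows [0.03  0.007 0.176] turn -0.007 (alt half turn 35.993 )
```

View pics/w16.png

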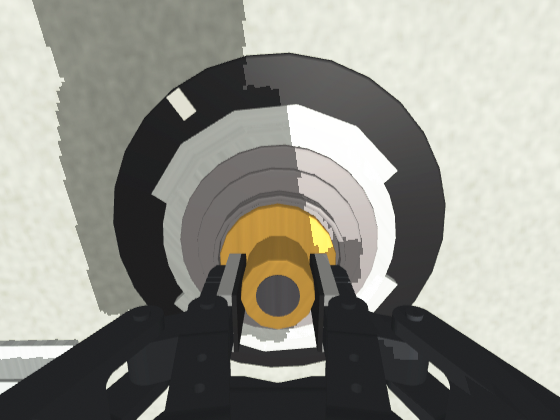

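View pics/s16c.png

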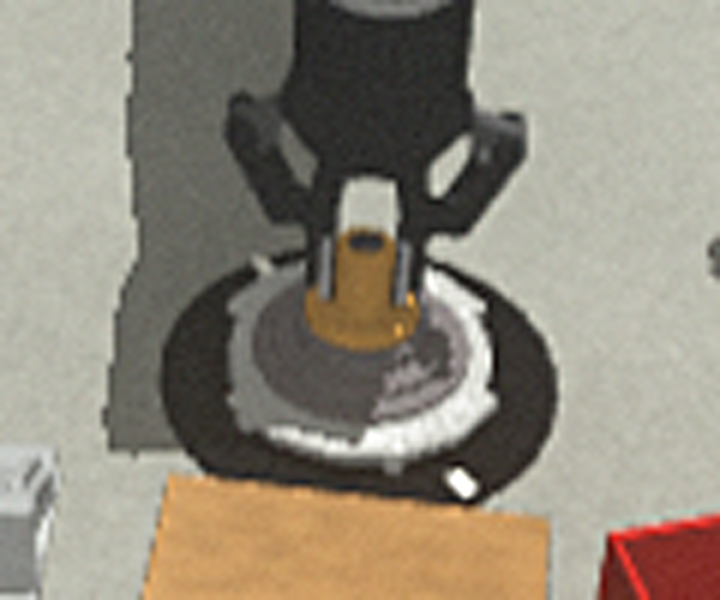

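```bash
python3 -m creep '[0,0,0,0, 0,0,0,0, 0,0,0,0, 0,0,-1,0, 0,0,-3,0, 0,0,-5,0, 0,0,-5.5,0, 0,0,-5.5,0, 0,0,-5.5,0, 0,0,-5.5,0,0,0,-5.5,0]' 90 20
python3 - <<'E'
from h import *
plan([.548,-.0059,.2],171.6); basefit('w17',400); snap('side','s17.png')
im=cv2.imread('pics/s17.png'); a=cv2.resize(im[180:280,250:370],(480,400),interpolation=2)
im=cv2.imread('pics/w17.png'); b=cv2.resize(im[90:220,200:330],(400,400),interpolation=2)[:, :310]
cv2.imwrite('pics/c17.png',np.hstack([a,b]))
E
```

```text
time: 15.22
eef_pos: [0.5439, -0.0051, 0.1904]
tcp_rot: [0.073, 0.997, 0.0, -0.002]
contact_force: [0.7, 0.9, -0.4]
opening: 0.645
t 15.2 tcp [ 0.5439 -0.0051  0.1904] xang 171.57 q [-0.2   0.04  1.93 -0.    1.17 -1.62] F [ 0.7  0.9 -0.4] open 0.645
rows [-0.165 -0.006 -0.384] turn -0.006 (alt half turn 35.994 )
drift [ 0.09 -0.02 -0.03]
(array([ 0.54874288, -0.00597169,  0.095     ]), 1.04, 178, 178) [ 0.54870849 -0.00595156  0.09400322]
(array([ 0.54862807, -0.00597013,  0.0515    ]), 0.41, 180, 180) [ 0.54863285 -0.00597011  0.05115763]
```

View pics/c17.png

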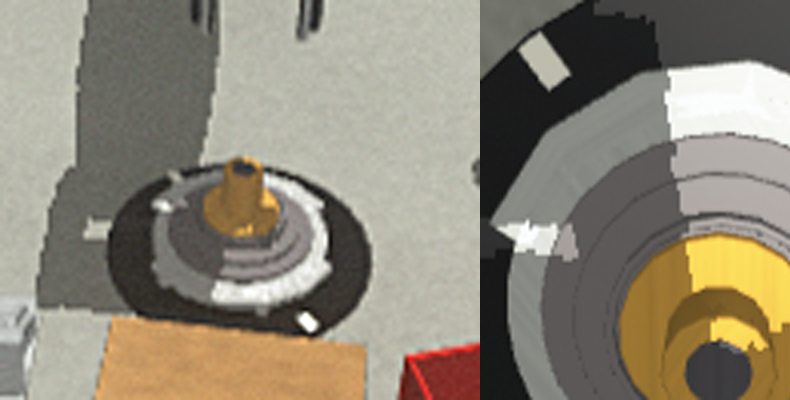

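```bash
cat > bfit.py <<'E'
from h import *
import bush,sys
c=cam('wrist'); im=snap('wrist',sys.argv[1]+'.png')[:,:,::-1]
p=proj(c,[.5486,-.006,.05])[0].round().astype(int); print(p)
h=cv2.cvtColor(np.ascontiguousarray(im),cv2.COLOR_BGR2HSV); k=((h[...,0]>8)&(h[...,0]<32)&(h[...,1]>110)).astype(np.uint8)
w=np.zeros_like(k); w[p[1]-50:p[1]+70,p[0]-50:p[0]+50]=1; k*=w
k=cv2.morphologyEx(k,cv2.MORPH_CLOSE,np.ones((25,25)))
up=cv2.resize(k,None,fx=3,fy=3).astype(bool)
for z in (.040,.0425):
  best=None
  for t in (-.15,-.05,.05,.15):
    def f(v): return (bush.bm(c,[v[0],v[1],z,np.pi,v[2]])^up).sum()/up.sum()
    x0=np.array([.5486,-.006,t]); r=minimize(f,x0,method='Nelder-Mead',options=dict(initial_simplex=[x0,x0+[.006,0,0],x0+[0,.005,0],x0+[0,0,.1]]))
    if best is None or r.fun<best.fun: best=r
  print('z',z,'pos',best.x[:2].round(4),'lean to robot deg',np.degrees(best.x[2]).round(1),best.fun)
cr=im[p[1]-80:p[1]+70,p[0]-75:p[0]+75]; cv2.imwrite('pics/'+sys.argv[1]+'c.png',cv2.resize(cr,(600,600),interpolation=2))
E
python3 bfit.py w18
```

```text
[278 198]
z 0.04 pos [ 0.5492 -0.0069] lean to robot deg -1.1 0.05569961622238357
z 0.0425 pos [ 0.549  -0.0068] lean to robot deg -0.9 0.07350551464232617
```

View pics/w18c.png

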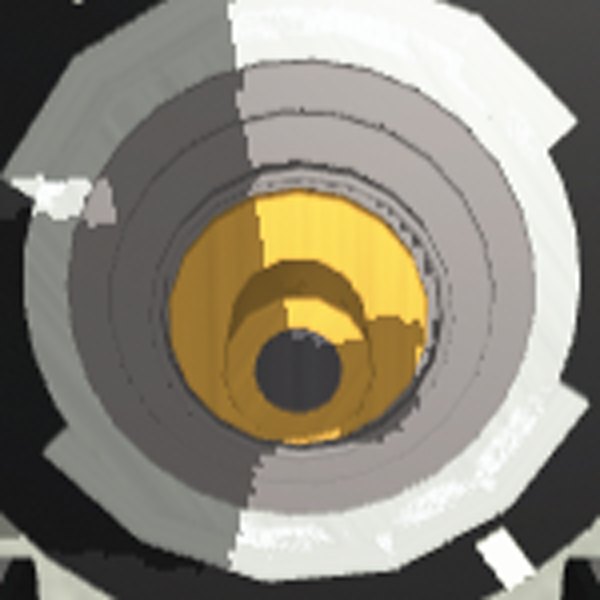

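Run:
```python
from h import *
plan([.62,.222,.19],171.6)
```

```text
t 15.4 tcp [ 0.5444 -0.0053  0.191 ] xang 171.56 q [-0.2   0.04  1.93 -0.    1.17 -1.62] F [ 0.5 -0.8 -0.4] open 0.645
rows [-1.656  9.436  0.034] turn -0.007 (alt half turn 35.993 )
```

```bash
python3 -m creep '[-1.65,9.4,0,0, -1.65,9.4,0,0, -1.65,9.4,0,0, -1.65,9.4,0,0, -1.65,9.4,0,0, -1.65,9.4,0,0, -1.65,9.4,0,0, -1.65,9.4,0,0, -1.65,9.4,0,0, -1.65,9.4,0,0, -1.65,9.4,0,0]'
python3 - <<'E'
from h import *
plan([.62,.222,.19],171.6); c=cam('wrist'); im=snap('wrist','w19.png'); print((cam('wrist')[1]-c[1])*1e3)
for d in imaging.silhouettes('wrist','cap_small'):
    print(d['p'],d['uv'],d['mask'].sum(), fit('cap_small',[(c,d['mask'])],ray(c,d['uv'],.05)[0,:2]))
E
```

```text
time: 16.28
eef_pos: [0.6206, 0.2195, 0.1928]
tcp_rot: [0.074, 0.997, -0.0, -0.0]
contact_force: [0.3, -0.7, 0.1]
opening: 0.645
t 16.3 tcp [0.6206 0.2195 0.1928] xang 171.47 q [ 0.19  0.28  1.65 -0.    1.21 -1.24] F [ 0.3 -0.7  0.1] open 0.645
rows [0.038 0.094 0.112] turn -0.027 (alt half turn 35.973 )
[0.05210765 0.04572039 0.1860602 ]
0.76 [276.9, 190.4] 6808 (array([0.62430714, 0.21908919]), np.float64(0.041421856639247946))
0.58 [430.1, 296.0] 2313 (array([0.77519821, 0.34096996]), np.float64(2.0536100302637266))
0.57 [515.2, 215.6] 7627 (array([0.68191534, 0.42771223]), np.float64(0.025960403828503998))
```

View pics/w19.png

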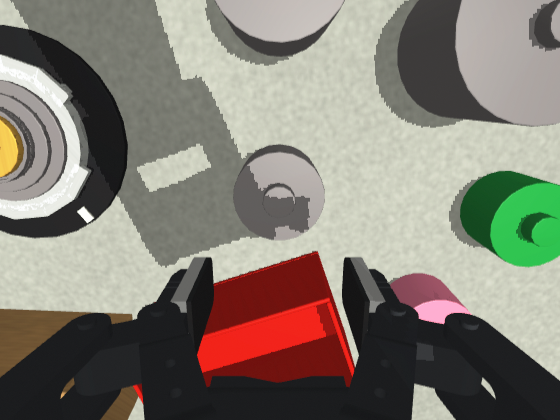

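```bash
cat >> h.py <<'E'
def capfit(tag,name,x0,z0=0):
    H=SH[name][1][1]; r=SH[name][0][0]; c=cam('wrist'); im=snap('wrist',tag+'.png')[:,:,::-1]
    for rr,z,w in [(r,H,5),(r,H,5),(.013,H+.014,3)]:
        for fr in (0,1):
            print(rr,circfit(im,c,z0+z,rr,x0,0,w=w,freer=fr))
E
python3 - <<'E'
from h import *
capfit('w20','cap_small',(.6243,.2191))
E
```

```text
0.0375 (array([0.62447151, 0.21945633, 0.0375    ]), 0.23, 109, 120)
0.0375 (array([0.62460261, 0.21938028, 0.03721463]), 0.3, 111, 120)
0.0375 (array([0.62447151, 0.21945633, 0.0375    ]), 0.23, 109, 120)
0.0375 (array([0.62460261, 0.21938028, 0.03721463]), 0.3, 111, 120)
0.013 (array([0.62555721, 0.21928619, 0.013     ]), 0.26, 57, 60)
0.013 (array([0.62450133, 0.21956227, 0.01214036]), 0.27, 58, 66)
```

Run:
```python
from h import *
plan([.6246,.2194,.054],171.6)
```

```text
t 16.4 tcp [0.6208 0.2199 0.1933] xang 171.48 q [ 0.19  0.28  1.65 -0.    1.21 -1.24] F [ 0.1 -0.4 -0.1] open 0.647
rows [-1.510e-01  1.000e-03  5.572e+00] turn -0.023 (alt half turn 35.977 )
```

```bash
python3 -m creep '[-0.15,0,2.0,0, -0.15,0,3.5,0, -0.15,0,4.5,0, -0.15,0,5.2,0, -0.15,0,5.5,0, -0.15,0,5.5,0, -0.15,0,5.5,0, -0.15,0,5.5,0]'
python3 - <<'E'
from h import *
plan([.6246,.2194,.054],171.6);snap('wrist','w21.png')
E
```

```text
time: 17.1
eef_pos: [0.6262, 0.2206, 0.0581]
tcp_rot: [0.074, 0.997, 0.001, 0.002]
contact_force: [-0.4, 0.3, 1.1]
opening: 0.646
t 17.1 tcp [0.6262 0.2206 0.0581] xang 171.56 q [ 0.19  0.44  1.71 -0.    0.98 -1.24] F [-0.4  0.3  1.1] open 0.646
rows [ 0.059 -0.056  0.165] turn -0.009 (alt half turn 35.991 )
```

View pics/w21.png

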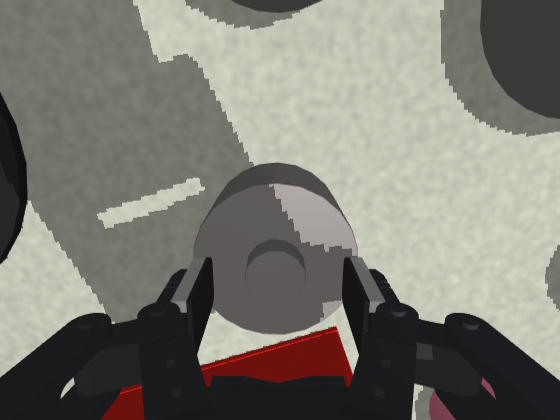

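Run:
```python
from h import *
plan([.6246,.2194,.054],171.6);c=cam('wrist');im=snap('wrist','w22.png')
x0=(.6246,.2194)
print(circfit(im,c,.067,.013,x0,0,w=5),circfit(im,c,.067,.013,x0,0,w=5,freer=1))
a=np.radians(np.arange(140,220,2)); a=np.r_[a]
print(circfit(im,c,.053,.0375,x0,0,w=5,ang=np.radians(np.arange(100,260,2))))
```

```text
t 17.1 tcp [0.6263 0.2207 0.0584] xang 171.56 q [ 0.19  0.44  1.71  0.    0.98 -1.24] F [0.9 0.7 0.1] open 0.645
rows [ 0.061 -0.06   0.174] turn -0.008 (alt half turn 35.992 )
(array([0.62516111, 0.21916227, 0.013     ]), 0.2, 61, 61) (array([0.62479924, 0.21917362, 0.01271572]), 0.21, 62, 62)
(array([0.62513104, 0.21918022, 0.0375    ]), 0.22, 80, 80)
```

```bash
python3 -m creep '[0.04,-0.06,0.17,0, 0.04,-0.06,0.17,0, 0.04,-0.06,0.17,0]'
python3 -m creep '[0,0,0,0, 0,0,0,0, 0,0,0,0, 0,0,0,0, 0,0,0,0, 0,0,0,0,0,0,0,0]' 255 40
python3 -m creep '[0,0,-0.5,0, 0,0,-1.0,0, 0,0,-1,0, 0,0,-1,0]'
python3 - <<'E'
from h import *
plan([.6246,.2194,.054],171.6);snap('wrist','w23.png')
E
```

```text
time: 17.45
eef_pos: [0.6231, 0.219, 0.0514]
tcp_rot: [0.074, 0.997, -0.0, -0.0]
contact_force: [0.6, -0.1, -0.2]
opening: 0.648
time: 18.03
eef_pos: [0.6246, 0.2193, 0.0532]
tcp_rot: [0.073, 0.997, 0.0, 0.002]
contact_force: [-1.5, 0.3, 6.4]
opening: 0.288
time: 18.37
eef_pos: [0.6241, 0.2193, 0.0779]
tcp_rot: [0.073, 0.997, 0.0, 0.001]
contact_force: [-0.2, -0.9, -1.4]
opening: 0.282
t 18.4 tcp [0.6241 0.2193 0.0779] xang 171.57 q [ 0.18  0.41  1.71  0.    1.01 -1.24] F [-0.2 -0.9 -1.4] open 0.282
rows [-0.016  0.007  0.954] turn -0.006 (alt half turn 35.994 )
```

View pics/w23.png

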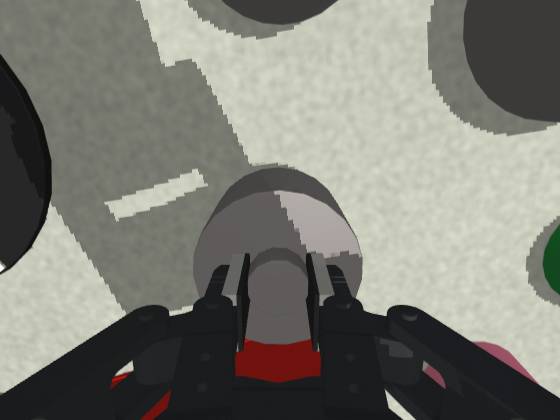

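```bash
cat >> h.py <<'E'
def inhand(tag,name,htop,ang=(95,265)):
    """top edge circle of held cap; htop = cap shoulder height minus tcp z. prints tool-frame offset"""
    s,p,M=tool(); c=cam('wrist'); im=snap('wrist',tag+'.png')[:,:,::-1]; r=SH[name][0][0]
    xa=np.degrees(np.arctan2(M[1,0],M[0,0]))
    for rr,z in ((r,htop),(.013,htop+.014)):
        v=circfit(im,c,p[2]+z,rr,p[:2],0,w=5,ang=np.radians(np.arange(xa-75,xa+75,2)) if rr>.02 else np.radians(np.arange(xa-45,xa+46,2)))
        print('inhand',rr,(M.T@np.r_[v[0][:2]-p[:2],0])[:2].round(4),v[1:])
E
python3 - <<'E'
from h import *
inhand('w24','cap_small',-.0002); plan([.5486,-.006,.175],171.6)
E
```

```text
inhand 0.0375 [-0.0008 -0.0006] (0.2, 75, 75)
inhand 0.013 [-0.0009 -0.0006] (0.1, 46, 46)
t 18.5 tcp [0.623  0.219  0.0761] xang 171.57 q [ 0.18  0.41  1.72 -0.    1.01 -1.24] F [-0.4 -0.3 -0.5] open 0.28
rows [ 1.626 -9.34  -3.953] turn -0.006 (alt half turn 35.994 )
```

```bash
python3 -m creep '[0,0,-1.5,0, 0.1,-0.6,-3,0, 0.8,-5,-4,0, 1.65,-9.3,-4,0, 1.65,-9.3,-4,0, 1.65,-9.3,-4,0, 1.65,-9.3,-4,0, 1.65,-9.3,-4,0, 1.65,-9.3,-4,0, 1.65,-9.3,-4,0, 1.65,-9.3,-4,0, 1.65,-9.3,-4,0, 1.65,-9.3,-4,0]'
python3 - <<'E'
from h import *
inhand('w25','cap_small',-.0002); plan([.5479,-.0053,.15],171.6)
E
python3 - <<'E'
from h import *
basefit('w26',215)
E
```

```text
time: 19.55
eef_pos: [0.5485, -0.0037, 0.1759]
tcp_rot: [0.073, 0.997, 0.0, -0.0]
contact_force: [-0.5, -0.6, -1.0]
opening: 0.286
inhand 0.0375 [-0.001  -0.0007] (0.12, 75, 75)
inhand 0.013 [-0.001  -0.0006] (0.1, 46, 46)
t 19.6 tcp [ 0.5485 -0.0037  0.176 ] xang 171.67 q [-0.19  0.06  1.94  0.    1.14 -1.62] F [-0.6  0.4 -0.7] open 0.278
rows [ 0.016 -0.065  1.039] turn 0.014 (alt half turn -35.986 )
drift [-0.02 -0.11  0.06]
(array([ 0.54999361, -0.00610091,  0.095     ]), 0.4, 102, 107) [ 0.54870577 -0.00593061  0.09398064]
(array([ 0.54910669, -0.00600971,  0.0515    ]), 0.2, 105, 112) [ 0.54874383 -0.00597373  0.05119989]
```

View pics/w26.png

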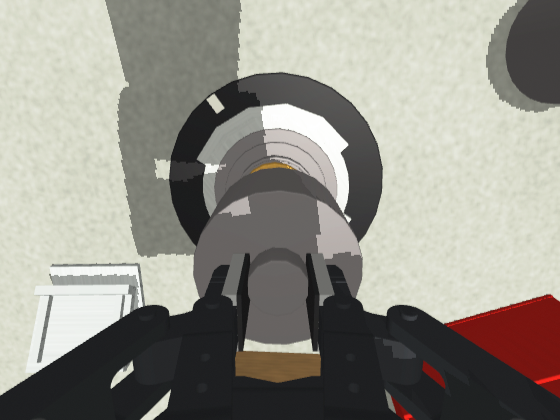

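```bash
python3 -m creep '[0.03,-0.065,0.8,0, 0.03,-0.065,1.6,0, 0.03,-0.065,2.2,0, 0.03,-0.065,2.6,0, 0.03,-0.065,2.6,0, 0.03,-0.065,2.6,0, 0.03,-0.065,2.6,0]' 255 25
python3 - <<'E'
from h import *
plan([.5478,-.0054,.087],171.6);snap('wrist','w27.png')
E
```

```text
time: 20.23
eef_pos: [0.5483, -0.0063, 0.1124]
tcp_rot: [0.073, 0.997, -0.0, 0.001]
contact_force: [0.9, -0.4, -0.8]
opening: 0.285
t 20.2 tcp [ 0.5483 -0.0063  0.1124] xang 171.59 q [-0.2   0.14  1.98  0.    1.02 -1.62] F [ 0.9 -0.4 -0.8] open 0.285
rows [0.027 0.034 1.017] turn -0.002 (alt half turn 35.998 )
```

View pics/w27.png

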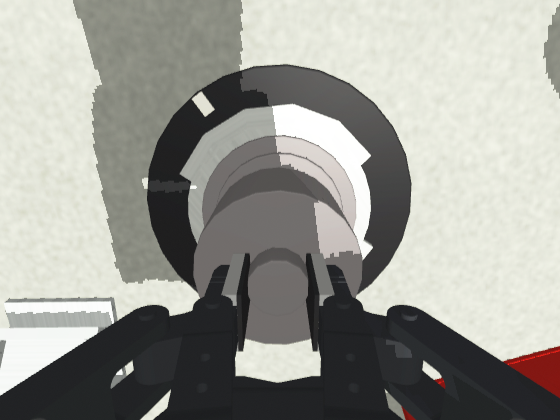

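```bash
python3 -m creep '[0.03,0.03,0.4,0, 0.03,0.03,0.6,0, 0.03,0.03,0.75,0, 0.03,0.03,0.75,0, 0.03,0.03,0.75,0]'
python3 -m creep '[0,0,0.1,0, 0,0,0.2,0, 0,0,0.2,0,0,0,0.2,0]'
```

```text
time: 20.7
eef_pos: [0.5468, -0.0055, 0.0922]
tcp_rot: [0.074, 0.997, 0.0, 0.0]
contact_force: [1.0, 0.4, -1.0]
opening: 0.285
time: 21.03
eef_pos: [0.5469, -0.0056, 0.0875]
tcp_rot: [0.074, 0.997, 0.0, 0.0]
contact_force: [1.5, 0.8, -1.3]
opening: 0.282
```

```bash
python3 -m creep '[0,0,0.06,0, 0,0,0.1,0,0,0,0.1,0]'
python3 -m creep '[0,0,0.04,0, 0,0,0.04,0,0,0,0.04,0]'
```

```text
time: 21.28
eef_pos: [0.5473, -0.0056, 0.0871]
tcp_rot: [0.073, 0.997, -0.0, -0.0]
contact_force: [-3.3, 1.0, 7.7]
opening: 0.281
time: 21.53
eef_pos: [0.5473, -0.0056, 0.0871]
tcp_rot: [0.073, 0.997, -0.0, -0.0]
contact_force: [-5.1, -0.2, 12.8]
opening: 0.279
```

```bash
python3 -m creep '[0,0,0,0, 0,0,0,0, 0,0,0,0, 0,0,0,0, 0,0,-1,0, 0,0,-3,0, 0,0,-5,0, 0,0,-5,0, 0,0,-5,0, 0,0,-5,0,0,0,-5,0]' 90 20
python3 - <<'E'
from h import *
plan([.46,.2447,.21],171.6); c=cam('wrist'); im=snap('wrist','w28.png')[:,:,::-1]
for z in (.034,): print(circfit(im,c,.053+z,.0375,(.5487,-.006),0,w=5),circfit(im,c,.053+z,.0375,(.5487,-.006),0,w=5,freer=1),circfit(im,c,.067+z,.013,(.5487,-.006),0,w=3,freer=1))
basefit('w29',400)
E
```

```text
time: 22.45
eef_pos: [0.5457, -0.0053, 0.2072]
tcp_rot: [0.074, 0.997, 0.0, -0.002]
contact_force: [-0.7, 0.7, -1.1]
opening: 0.646
t 22.4 tcp [ 0.5457 -0.0053  0.2072] xang 171.57 q [-0.2   0.02  1.92 -0.    1.2  -1.62] F [-0.7  0.7 -1.1] open 0.646
rows [ 4.859  9.39  -0.094] turn -0.007 (alt half turn 35.993 )
(array([ 0.54732029, -0.00621016,  0.0375    ]), 0.71, 106, 113) (array([ 0.54774508, -0.00628903,  0.0370365 ]), 0.34, 95, 114) (array([ 0.54721793, -0.00587718,  0.01214459]), 0.24, 54, 58)
drift [ 0.02 -0.01 -0.13]
(array([ 0.54877624, -0.00589849,  0.095     ]), 1.02, 174, 178) [ 0.54873861 -0.00593782  0.0940221 ]
(array([ 0.54927031, -0.00609872,  0.0515    ]), 0.44, 131, 160) [ 0.54964073 -0.00612292  0.05178867]
```

View pics/w28.png

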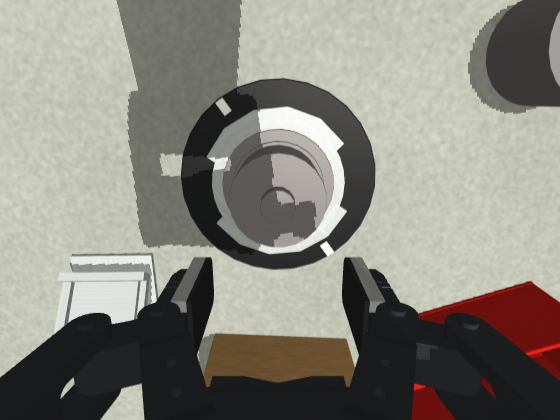

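```bash
python3 -m creep '[4.8,9.4,0,0, 4.8,9.4,0,0, 4.8,9.4,0,0, 4.8,9.4,0,0, 4.8,9.4,0,0, 4.8,9.4,0,0, 4.8,9.4,0,0, 4.8,9.4,0,0, 4.8,9.4,0,0, 4.8,9.4,0,0, 4.8,9.4,0,0]'
python3 - <<'E'
from h import *
plan([.4662,.2447,.08],171.6)
c=cam('wrist'); im=snap('wrist','w30.png')
for d in imaging.silhouettes('wrist','cap_medium')[:2]:
    x=fit('cap_medium',[(c,d['mask'])],ray(c,d['uv'],.06)[0,:2]); print(d['p'],d['uv'],x)
capfit('w31','cap_medium',(.4662,.2447))
E
```

```text
time: 23.47
eef_pos: [0.4628, 0.2433, 0.2083]
tcp_rot: [0.074, 0.997, -0.0, -0.001]
contact_force: [-0.2, -0.6, 0.1]
opening: 0.647
t 23.5 tcp [0.4628 0.2433 0.2083] xang 171.47 q [ 0.29 -0.03  1.97 -0.    1.2  -1.13] F [-0.2 -0.6  0.1] open 0.647
rows [-0.133  0.078  5.133] turn -0.026 (alt half turn 35.974 )
0.87 [216.1, 185.4] (array([0.4511572 , 0.19391755]), np.float64(0.019081790752670635))
0.0475 (array([0.46550342, 0.24838436, 0.0475    ]), 0.86, 21, 29)
0.0475 (array([0.46558542, 0.24823278, 0.04740803]), 0.71, 20, 29)
0.0475 (array([0.46550342, 0.24838436, 0.0475    ]), 0.86, 21, 29)
0.0475 (array([0.46558542, 0.24823278, 0.04740803]), 0.71, 20, 29)
0.013 (array([0.46388329, 0.24338253, 0.013     ]), 1.25, 50, 82)
0.013 (array([0.46403338, 0.24456062, 0.01238534]), 1.06, 54, 83)
```

View pics/w30.png

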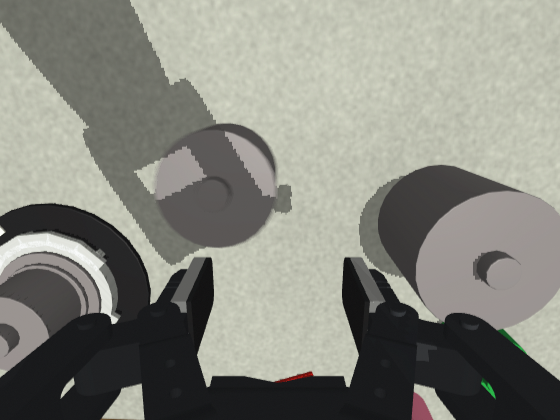

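Run:
```python
from h import *
c=cam('wrist'); im=snap('wrist','w32.png')
for d in imaging.silhouettes('wrist','cap_medium')[:2]:
    x=fit('cap_medium',[(c,d['mask'])],ray(c,d['uv'],.06)[0,:2]); print(d['p'],d['uv'],x)
capfit('w33','cap_medium',(.4512,.1939))
plan([.4512,.1939,.15],171.6)
```

```text
0.68 [214.4, 186.8] (array([0.45124711, 0.19266172]), np.float64(0.03436254980079681))
0.34 [82.9, 254.4] (array([0.49580816, 0.05056192]), np.float64(0.6621814293352344))
0.0475 (array([0.45042177, 0.19263955, 0.0475    ]), 0.49, 107, 120)
0.0475 (array([0.45048681, 0.19257881, 0.04714538]), 0.21, 104, 120)
0.0475 (array([0.45042177, 0.19263955, 0.0475    ]), 0.49, 107, 120)
0.0475 (array([0.45048681, 0.19257881, 0.04714538]), 0.21, 104, 120)
0.013 (array([0.45017762, 0.19188973, 0.013     ]), 0.59, 57, 63)
0.013 (array([0.45208757, 0.19020294, 0.01522644]), 0.51, 53, 62)
t 23.8 tcp [0.4628 0.2439 0.2091] xang 171.5 q [ 0.29 -0.03  1.97 -0.    1.2  -1.13] F [-0.5 -0.4  0. ] open 0.648
rows [ 0.165 -2.049  2.365] turn -0.02 (alt half turn 35.98 )
```

```bash
python3 -m creep '[0.2,-2.1,0,0, 0.2,-2.1,1,0, 0.2,-2.1,2,0, 0.2,-2.1,3,0, 0.2,-2.1,3.5,0, 0.2,-2.1,3.5,0, 0.2,-2.1,3.5,0, 0.2,-2.1,3.5,0]'
python3 - <<'E'
from h import *
snap('wrist','w34.png'); capfit('w34','cap_medium',(.4505,.1925))
plan([.4505,.1925,.081],171.6)
E
```

```text
time: 24.43
eef_pos: [0.4509, 0.1935, 0.1229]
tcp_rot: [0.074, 0.997, 0.0, 0.001]
contact_force: [-0.3, 0.0, 0.0]
opening: 0.65
0.0475 (array([0.45024217, 0.19249963, 0.0475    ]), 0.5, 105, 114)
0.0475 (array([0.45026494, 0.19249291, 0.04701722]), 0.25, 103, 116)
0.0475 (array([0.45024217, 0.19249963, 0.0475    ]), 0.5, 105, 114)
0.0475 (array([0.45026494, 0.19249291, 0.04701722]), 0.25, 103, 116)
0.013 (array([0.45102235, 0.19254496, 0.013     ]), 0.15, 62, 63)
0.013 (array([0.45014493, 0.19274817, 0.01226893]), 0.25, 64, 67)
t 24.5 tcp [0.4511 0.1936 0.1233] xang 171.57 q [ 0.2  -0.    2.11 -0.    1.03 -1.23] F [0.4 0.6 0.5] open 0.652
rows [ 0.023 -0.05   1.692] turn -0.005 (alt half turn 35.995 )
```

View pics/w34.png

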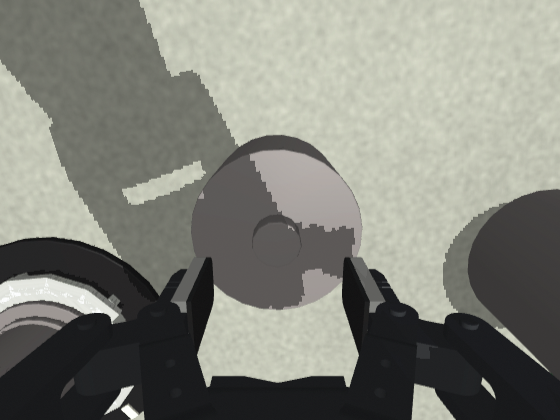

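```bash
python3 -m creep '[0.03,-0.05,0.8,0, 0.03,-0.05,1.4,0, 0.03,-0.05,1.6,0, 0.03,-0.05,1.65,0, 0.03,-0.05,1.65,0]'
python3 -m creep '[0,0,0,0, 0,0,0,0, 0,0,0,0, 0,0,0,0, 0,0,0,0, 0,0,0,0,0,0,0,0]' 255 40
python3 -m creep '[0,0,-0.5,0, 0,0,-1.0,0, 0,0,-1,0, 0,0,-1,0]'
python3 - <<'E'
from h import *
inhand('w35','cap_medium',-.001); plan([.5487,-.006,.2],171.6)
E
```

```text
time: 24.95
eef_pos: [0.4494, 0.1924, 0.0809]
tcp_rot: [0.073, 0.997, 0.0, 0.0]
contact_force: [-0.9, -0.0, 0.1]
opening: 0.645
time: 25.53
eef_pos: [0.45, 0.1926, 0.0815]
tcp_rot: [0.074, 0.997, 0.001, 0.001]
contact_force: [-0.3, 1.6, 5.8]
opening: 0.289
time: 25.87
eef_pos: [0.4489, 0.1921, 0.1052]
tcp_rot: [0.073, 0.997, -0.0, 0.0]
contact_force: [-0.0, 0.2, -2.0]
opening: 0.282
inhand 0.0475 [-0.0011 -0.0003] (0.15, 75, 75)
inhand 0.013 [-0.0009 -0.0006] (0.01, 46, 46)
t 25.9 tcp [0.4484 0.192  0.1045] xang 171.57 q [ 0.2   0.02  2.13 -0.    1.   -1.23] F [-0.3  0.  -1.1] open 0.279
rows [-5.127 -7.247 -3.822] turn -0.006 (alt half turn 35.994 )
```

View pics/w35.png

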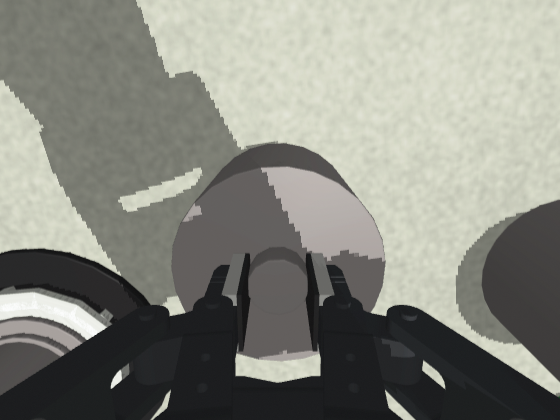

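```bash
python3 -m creep '[0,0,-1.5,0, -0.2,-0.3,-3,0, -1,-1.4,-4,0, -5.1,-7.2,-4,0, -5.1,-7.2,-4,0, -5.1,-7.2,-4,0, -5.1,-7.2,-4,0, -5.1,-7.2,-4,0, -5.1,-7.2,-4,0, -5.1,-7.2,-4,0, -5.1,-7.2,-4,0, -5.1,-7.2,-4,0, -5.1,-7.2,-4,0]'
python3 - <<'E'
from h import *
inhand('w36','cap_medium',-.001); plan([.5478,-.0054,.13],171.6)
basefit('w37',190)
E
```

```text
time: 27.0
eef_pos: [0.5481, -0.0031, 0.2051]
tcp_rot: [0.073, 0.997, 0.0, -0.0]
contact_force: [0.7, 0.2, 0.7]
opening: 0.283
inhand 0.0475 [-0.0013 -0.0003] (0.11, 75, 75)
inhand 0.013 [-0.0009 -0.0006] (0.09, 46, 46)
t 27.1 tcp [ 0.5482 -0.0033  0.2052] xang 171.68 q [-0.19  0.03  1.91  0.    1.2  -1.62] F [ 0.1 -1.2 -1.3] open 0.281
rows [ 0.005 -0.087  3.01 ] turn 0.015 (alt half turn -35.985 )
drift [ 0.1  -0.15  0.11]
(array([ 0.54997715, -0.00608169,  0.095     ]), 0.42, 97, 97) [ 0.54871982 -0.00590897  0.09401552]
(array([ 0.54911774, -0.00590358,  0.0515    ]), 0.22, 78, 93) [ 0.54934486 -0.00586816  0.05167553]
```

View pics/w36.png

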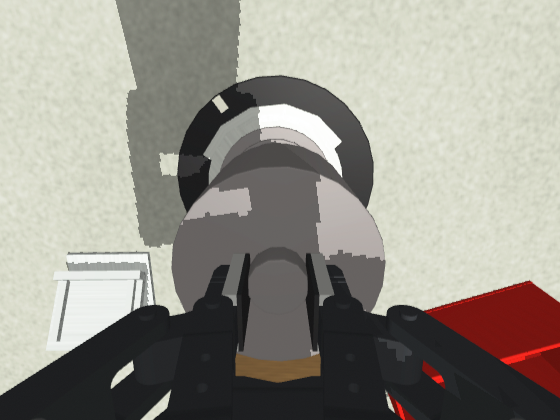

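```bash
python3 -m creep '[0.01,-0.08,0,0, 0.01,-0.08,0,0, 0.01,-0.08,0.8,0, 0.01,-0.08,1.6,0, 0.01,-0.08,2.4,0, 0.01,-0.08,2.9,0, 0.01,-0.08,3.2,0, 0.01,-0.08,3.2,0,0.01,-0.08,3.2,0]' 255 25
python3 -m creep '[0,0,0,0,0,0,0,0]'
```

```text
time: 27.85
eef_pos: [0.5485, -0.0066, 0.1257]
tcp_rot: [0.074, 0.997, -0.0, 0.0]
contact_force: [-0.3, -0.7, -1.0]
opening: 0.281
time: 28.02
eef_pos: [0.5492, -0.0067, 0.1269]
tcp_rot: [0.074, 0.997, -0.0, 0.001]
contact_force: [-0.1, -0.3, -1.7]
opening: 0.28
```

```bash
python3 -m creep '[0.06,0.045,0.2,0, 0.06,0.045,0.4,0, 0.06,0.045,0.55,0, 0.06,0.045,0.55,0, 0.06,0.045,0.55,0]'
python3 -m creep '[0,0,0.06,0, 0,0,0.12,0,0,0,0.12,0]'
```

```text
time: 28.43
eef_pos: [0.5466, -0.0052, 0.1111]
tcp_rot: [0.074, 0.997, -0.0, -0.0]
contact_force: [0.5, -0.2, -1.5]
opening: 0.277
time: 28.68
eef_pos: [0.5474, -0.005, 0.1097]
tcp_rot: [0.074, 0.997, 0.0, 0.0]
contact_force: [-0.5, 0.9, 2.2]
opening: 0.282
```

```bash
python3 -m creep '[0,0,0.04,0, 0,0,0.08,0,0,0,0.08,0]'
python3 -m creep '[0,0,0,0, 0,0,0,0, 0,0,0,0, 0,0,0,0, 0,0,-1,0, 0,0,-3,0, 0,0,-5,0, 0,0,-5,0, 0,0,-5,0, 0,0,-5,0,0,0,-5,0]' 90 20
python3 - <<'E'
from h import *
plan([.53,.395,.23],171.6); c=cam('wrist'); im=snap('wrist','w38.png')[:,:,::-1]
z=.028
print(circfit(im,c,.080+z,.0475,(.5487,-.006),0,w=5,freer=1),circfit(im,c,.094+z,.013,(.5487,-.006),0,w=3,freer=1))
E
```

```text
time: 28.93
eef_pos: [0.5475, -0.0048, 0.1095]
tcp_rot: [0.073, 0.997, 0.0, 0.0]
contact_force: [-5.6, 2.4, 12.0]
opening: 0.279
time: 29.85
eef_pos: [0.5459, -0.005, 0.2298]
tcp_rot: [0.074, 0.997, 0.0, -0.001]
contact_force: [0.7, -0.8, 0.1]
opening: 0.648
t 29.9 tcp [ 0.5459 -0.005   0.2298] xang 171.56 q [-0.2   0.    1.89 -0.    1.25 -1.62] F [ 0.7 -0.8  0.1] open 0.648
rows [2.9790e+00 1.5735e+01 1.0000e-03] turn -0.008 (alt half turn 35.992 )
(array([ 0.54872322, -0.00483604,  0.04768731]), 0.71, 91, 120) (array([ 0.5479401 , -0.00476229,  0.01260658]), 0.19, 55, 58)
```

View pics/w38.png

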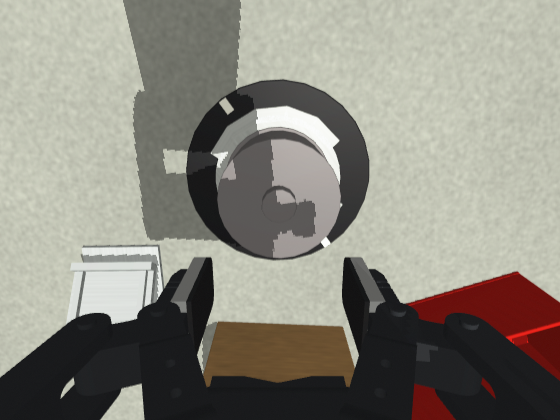

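```bash
python3 -m creep '[2.9,15.7,-0.8,0, 2.9,15.7,-0.8,0, 2.9,15.7,-0.8,0, 2.9,15.7,-0.8,0, 2.9,15.7,-0.8,0, 2.9,15.7,-0.8,0, 2.9,15.7,-0.8,0, 2.9,15.7,-0.8,0, 2.9,15.7,-0.8,0, 2.9,15.7,-0.8,0, 2.9,15.7,-0.8,0, 2.9,15.7,-0.8,0, 2.9,15.7,-0.8,0, 2.9,15.7,-0.8,0]'
python3 - <<'E'
from h import *
c=cam('wrist'); im=snap('wrist','w39.png')
for d in imaging.silhouettes('wrist','cap_large')[:2]:
    x=fit('cap_large',[(c,d['mask'])],ray(c,d['uv'],.08)[0,:2]); print(d['p'],d['uv'],x)
    capfit('w40','cap_large',x[0]); plan([*x[0],.15],171.6)
E
```

```text
time: 31.07
eef_pos: [0.5326, 0.3923, 0.2502]
tcp_rot: [0.074, 0.997, -0.001, -0.001]
contact_force: [-0.0, -0.1, 0.8]
opening: 0.648
0.92 [281.4, 186.0] (array([0.53203005, 0.39442502]), np.float64(0.02540703781512605))
0.0575 (array([0.53078273, 0.39412822, 0.0575    ]), 0.39, 103, 120)
0.0575 (array([0.53059526, 0.39405606, 0.05765608]), 0.46, 106, 120)
0.0575 (array([0.53078273, 0.39412822, 0.0575    ]), 0.39, 103, 120)
0.0575 (array([0.53059526, 0.39405606, 0.05765608]), 0.46, 106, 120)
0.013 (array([0.53242679, 0.39338836, 0.013     ]), 0.37, 69, 76)
0.013 (array([0.53096763, 0.39400682, 0.01181027]), 0.19, 74, 82)
t 31.2 tcp [0.533  0.3924 0.2514] xang 171.47 q [ 0.48  0.24  1.59 -0.    1.31 -0.94] F [ 0.2  0.3 -0.1] open 0.649
rows [0.049 0.074 4.055] turn -0.027 (alt half turn 35.973 )
```

View pics/w39.png

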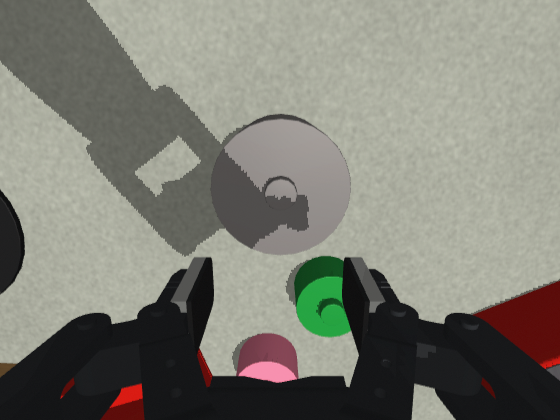

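```bash
python3 -m creep '[0.08,0.06,1,0, 0.08,0.06,2.5,0, 0.08,0.06,3.5,0, 0.08,0.06,4,0, 0.08,0.06,4,0, 0.08,0.06,4,0,0.08,0.06,4,0]'
python3 - <<'E'
from h import *
capfit('w41','cap_large',(.5308,.394)); plan([.5308,.394,.108],171.6)
E
```

```text
time: 31.8
eef_pos: [0.5324, 0.396, 0.1542]
tcp_rot: [0.074, 0.997, 0.001, 0.002]
contact_force: [0.1, 0.3, -0.3]
opening: 0.65
0.0575 (array([0.53159715, 0.39412135, 0.0575    ]), 0.45, 106, 111)
0.0575 (array([0.53155806, 0.3941299 , 0.05707854]), 0.19, 102, 111)
0.0575 (array([0.53159715, 0.39412135, 0.0575    ]), 0.45, 106, 111)
0.0575 (array([0.53155806, 0.3941299 , 0.05707854]), 0.19, 102, 111)
0.013 (array([0.53216714, 0.3939701 , 0.013     ]), 0.26, 64, 64)
0.013 (array([0.53163627, 0.39415   , 0.01254143]), 0.29, 64, 67)
t 31.9 tcp [0.5325 0.3962 0.1546] xang 171.55 q [ 0.49  0.33  1.67  0.    1.14 -0.94] F [-0.   0.1  0.5] open 0.644
rows [ 0.062 -0.102  1.865] turn -0.009 (alt half turn 35.991 )
```

View pics/w41.png

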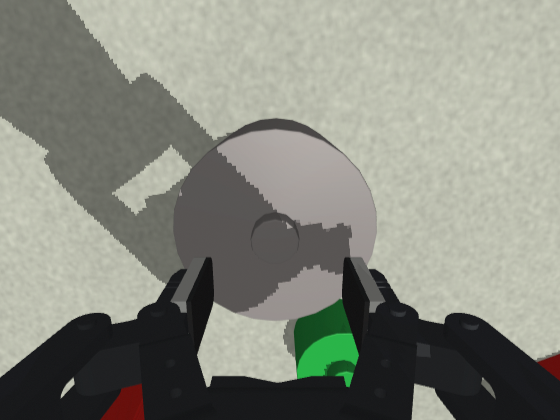

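```bash
python3 -m creep '[0.02,-0.09,0.8,0, 0.02,-0.09,1.4,0, 0.02,-0.09,1.75,0, 0.02,-0.09,1.8,0, 0.02,-0.09,1.8,0]'
python3 -m creep '[0,0,0,0, 0,0,0,0, 0,0,0,0, 0,0,0,0, 0,0,0,0, 0,0,0,0,0,0,0,0]' 255 45
python3 -m creep '[0,0,-0.5,0, 0,0,-1.0,0, 0,0,-1,0, 0,0,-1,0,0,0,-1,0]'
python3 - <<'E'
from h import *
inhand('w42','cap_large',-.001); plan([.5478,-.0054,.25],171.6)
E
```

```text
time: 32.27
eef_pos: [0.5297, 0.3932, 0.1058]
tcp_rot: [0.074, 0.997, -0.0, -0.001]
contact_force: [-0.1, 0.1, -0.7]
opening: 0.648
time: 32.85
eef_pos: [0.5309, 0.3941, 0.1079]
tcp_rot: [0.073, 0.997, 0.001, 0.001]
contact_force: [-0.1, 2.3, 5.4]
opening: 0.28
time: 33.27
eef_pos: [0.5298, 0.3931, 0.1313]
tcp_rot: [0.074, 0.997, -0.0, -0.0]
contact_force: [0.5, -0.4, -2.8]
opening: 0.279
inhand 0.0575 [-0.0013 -0.0004] (0.29, 75, 75)
inhand 0.013 [-0.0014 -0.0006] (0.11, 46, 46)
t 33.3 tcp [0.5296 0.3929 0.1308] xang 171.56 q [ 0.48  0.35  1.69 -0.    1.1  -0.94] F [ 0.4 -0.1 -2.4] open 0.282
rows [ -3.052 -15.659  -4.755] turn -0.008 (alt half turn 35.992 )
```

View pics/w42.png

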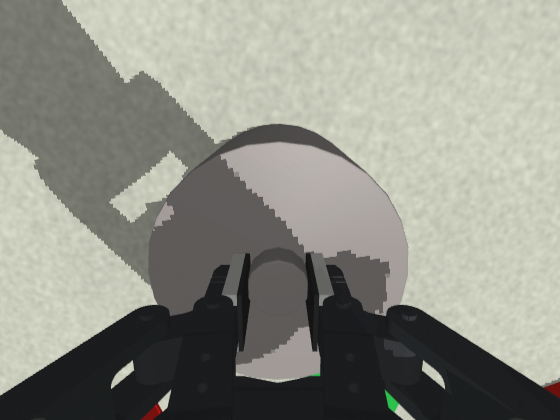

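```bash
python3 -m creep '[0,0,-1.5,0, 0,0,-3,0, -0.3,-1.6,-4.5,0, -3.05,-15.7,-4.8,0, -3.05,-15.7,-4.8,0, -3.05,-15.7,-4.8,0, -3.05,-15.7,-4.8,0, -3.05,-15.7,-4.8,0, -3.05,-15.7,-4.8,0, -3.05,-15.7,-4.8,0, -3.05,-15.7,-4.8,0, -3.05,-15.7,-4.8,0, -3.05,-15.7,-4.8,0, -3.05,-15.7,-4.8,0, -3.05,-15.7,-4.8,0, -3.05,-15.7,-4.8,0,-3.05,-15.7,-4.8,0]'
python3 - <<'E'
from h import *
inhand('w43','cap_large',-.001); 
basefit('w44',170); plan([.5478,-.0054,.15],171.6)
E
```

```text
time: 34.73
eef_pos: [0.5477, -0.0047, 0.2512]
tcp_rot: [0.073, 0.997, 0.0, -0.0]
contact_force: [0.4, -1.0, -1.7]
opening: 0.276
inhand 0.0575 [-0.0015 -0.0003] (0.2, 75, 75)
inhand 0.013 [-0.0014 -0.0006] (0.11, 46, 46)
drift [ 0.03 -0.09  0.08]
(array([ 0.54996275, -0.0060738 ,  0.095     ]), 0.25, 90, 90) [ 0.54884995 -0.0059527   0.09413688]
(array([ 0.54855745, -0.00692016,  0.0515    ]), 1.12, 40, 69) [ 0.55151044 -0.00883204  0.05450956]
t 34.8 tcp [ 0.5479 -0.0048  0.2514] xang 171.68 q [-0.19 -0.01  1.87  0.    1.28 -1.62] F [ 0.   0.3 -1.3] open 0.278
rows [-3.000e-03 -2.400e-02  4.055e+00] turn 0.017 (alt half turn -35.983 )
```

View pics/w44.png

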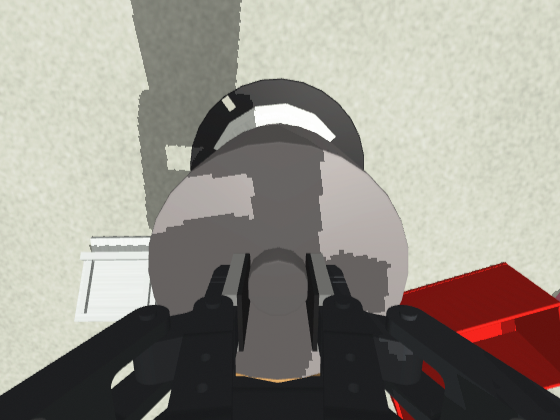

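```bash
python3 -m creep '[0.02,-0.01,0.8,0, 0.02,-0.01,1.6,0, 0.02,-0.01,2.4,0, 0.02,-0.01,3.2,0, 0.02,-0.01,3.8,0, 0.02,-0.01,4.1,0, 0.02,-0.01,4.1,0, 0.02,-0.01,4.1,0, 0.02,-0.01,4.1,0]' 255 30
python3 - <<'E'
from h import *
plan([.5472,-.0053,.130],171.6)
E
```

```text
time: 35.58
eef_pos: [0.5484, -0.0062, 0.1506]
tcp_rot: [0.073, 0.997, -0.0, 0.001]
contact_force: [0.6, 0.4, -1.0]
opening: 0.279
t 35.6 tcp [ 0.5484 -0.0062  0.1506] xang 171.6 q [-0.2   0.09  1.96 -0.    1.09 -1.62] F [ 0.6  0.4 -1. ] open 0.279
rows [0.056 0.028 0.822] turn -0.001 (alt half turn 35.999 )
```

```bash
python3 -m creep '[0.05,0.03,0.2,0, 0.05,0.03,0.4,0, 0.05,0.03,0.6,0, 0.05,0.03,0.7,0, 0.05,0.03,0.7,0, 0.05,0.03,0.7,0]'
python3 -m creep '[0,0,0.06,0, 0,0,0.12,0,0,0,0.12,0]'
```

```text
time: 36.08
eef_pos: [0.5462, -0.0054, 0.1312]
tcp_rot: [0.074, 0.997, 0.0, -0.0]
contact_force: [0.5, -0.1, -1.6]
opening: 0.278
time: 36.33
eef_pos: [0.547, -0.0052, 0.1298]
tcp_rot: [0.074, 0.997, 0.0, 0.001]
contact_force: [-0.6, 2.2, 3.2]
opening: 0.281
```

```bash
python3 -m creep '[0,0,0.04,0, 0,0,0.08,0,0,0,0.08,0]'
python3 -m creep '[0,0,0,0, 0,0,0,0, 0,0,0,0, 0,0,0,0, 0,0,-1,0, 0,0,-3,0, 0,0,-5,0, 0,0,-6,0, 0,0,-6,0, 0,0,-6,0,0,0,-6,0,0,0,-6,0]' 90 20
python3 - <<'E'
from h import *
plan([.5478,-.0054,.28],171.6); c=cam('wrist'); im=snap('wrist','w45.png')[:,:,::-1]
z=.022
print(circfit(im,c,.107+z,.0575,(.5487,-.006),0,w=5,freer=1),circfit(im,c,.121+z,.013,(.5487,-.006),0,w=3,freer=1)); plan([.5478,-.0054,.28],87.3)
E
```

```text
time: 36.58
eef_pos: [0.5471, -0.0051, 0.1297]
tcp_rot: [0.073, 0.997, 0.0, 0.001]
contact_force: [-5.2, 2.7, 11.8]
opening: 0.278
time: 37.58
eef_pos: [0.5452, -0.0052, 0.2741]
tcp_rot: [0.074, 0.997, 0.0, -0.002]
contact_force: [-0.0, 0.0, -0.5]
opening: 0.648
t 37.6 tcp [ 0.5452 -0.0052  0.2741] xang 171.56 q [-0.2  -0.03  1.85 -0.    1.33 -1.62] F [-0.   0.  -0.5] open 0.648
rows [-0.101  0.006 -0.237] turn -0.007 (alt half turn 35.993 )
(array([ 0.5473733 , -0.0053196 ,  0.05718418]), 0.39, 106, 120) (array([ 0.54636   , -0.00546046,  0.01133799]), 0.3, 59, 69)
t 37.6 tcp [ 0.5452 -0.0052  0.2739] xang 171.56 q [-0.2  -0.03  1.85 -0.    1.33 -1.62] F [0.5 0.6 0.3] open 0.651
rows [-0.103  0.007 -0.245] turn 16.852 (alt half turn -19.148 )
```

View pics/w45.png

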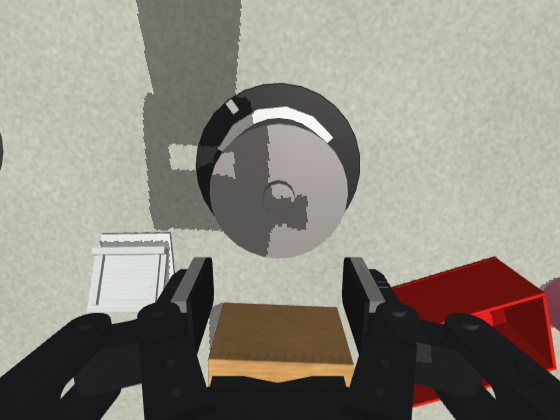

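```bash
python3 -m creep '[0,0,-1,16.8, 0,0,-1,16.8, 0,0,-1,16.8, 0,0,-1,16.8, 0,0,-1,16.8, 0,0,-1,16.8, 0,0,-1,16.8, 0,0,-1,16.8, 0,0,-1,16.8, 0,0,-1,16.8, 0,0,-1,16.8, 0,0,-1,16.8, 0,0,-1,16.8, 0,0,-1,16.8]'
python3 - <<'E'
from h import *
c=cam('wrist'); im=snap('wrist','w46.png')[:,:,::-1]
plan([.5478,-.0054,.28],87.3)
a=np.linspace(0,2*np.pi,180,endpoint=False)
for r,z in ((.095,.008),):
    print(circfit(im,c,z,r,(.5487,-.006),1,w=5,ang=a,freer=1),circfit(im,c,z,r,(.5487,-.006),1,w=5,ang=a))
print(circfit(im,c,.129,.0575,(.5487,-.006),0,w=5,freer=1))
E
```

```text
time: 38.8
eef_pos: [0.5458, -0.0052, 0.2998]
tcp_rot: [0.721, 0.693, -0.001, -0.001]
contact_force: [0.3, 0.3, 0.2]
opening: 0.645
t 38.9 tcp [ 0.5459 -0.0053  0.3002] xang 87.7 q [-0.2  -0.05  1.81 -0.    1.37 -0.16] F [-0.7 -0.4 -0.6] open 0.644
rows [-0.002  0.079  0.807] turn 0.079 (alt half turn -35.921 )
(array([ 0.54919346, -0.00627305,  0.09454093]), 0.29, 133, 150) (array([ 0.54914853, -0.00677917,  0.095     ]), 0.58, 131, 153)
(array([ 0.54789732, -0.00419669,  0.05770008]), 0.74, 102, 120)
```

View pics/w46.png

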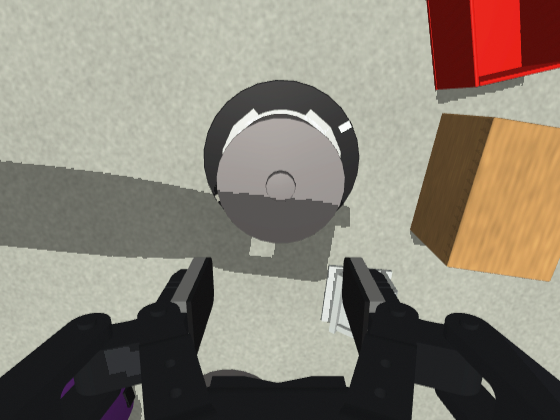

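```bash
python3 -m creep '[-15.4,-3,0,13, -15.4,-3,0,13, -15.4,-3,0,13, -15.4,-3,0,13, -15.4,-3,0,13, -15.4,-3,0,13, -15.4,-3,0,13, -15.4,-3,0,13, -15.4,-3,0,13, -15.4,-3,0,13, -15.4,-3,0,13, -15.4,-3,0,13, -15.4,-3,0,13, -15.4,-3,0,13]'
python3 - <<'E'
from h import *
c=cam('wrist'); im=snap('wrist','w47.png')
plan([.4555,-.3875,.25],22.7)
for d in imaging.silhouettes('wrist','cover')[:3]:
    print(d['p'],d['uv'],d['mask'].sum(),fit('cover',[(c,d['mask'])],ray(c,d['uv'],.1)[0,:2]))
E
```

```text
time: 40.02
eef_pos: [0.4556, -0.3853, 0.3015]
tcp_rot: [0.98, 0.197, 0.0, -0.0]
contact_force: [-0.4, -0.7, 0.6]
opening: 0.646
t 40.1 tcp [ 0.4557 -0.3853  0.3017] xang 22.73 q [-0.87  0.07  1.7   0.    1.38  0.3 ] F [-0.2  0.1  0.1] open 0.647
rows [-0.042  0.08   2.068] turn 0.006 (alt half turn -35.994 )
0.91 [283.8, 182.4] 24490 (array([ 0.45659192, -0.38902447]), np.float64(0.02004899959167007))
0.84 [481.9, 231.2] 24384 (array([ 0.48360047, -0.60800703]), np.float64(0.02050524934383202))
0.59 [213.7, 310.2] 7677 (array([ 0.23303503, -0.34993681]), np.float64(1.8930571837957535))
```

View pics/w47.png

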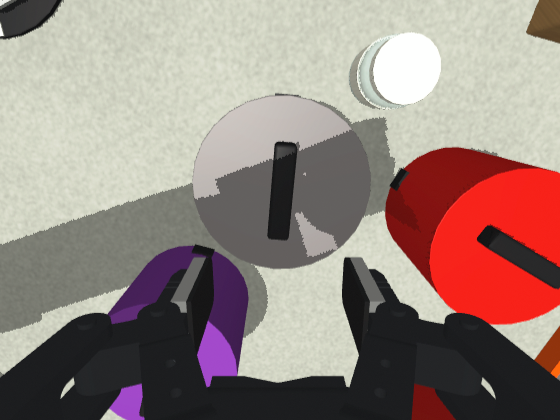

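```bash
cat > cov.py <<'E'
from h import *
import sys
def handle(im,c,x0,z=.160):
    p=proj(c,[x0[0],x0[1],.16])[0].astype(int); g=im.max(2)<60
    m=np.zeros((420,560),np.uint8); m[max(0,p[1]-75):p[1]+75,p[0]-75:p[0]+75]=1; m&=g.astype(np.uint8)
    n,l,s,ce=cv2.connectedComponentsWithStats(m); i=1+s[1:,4].argmax()
    ys,xs=np.nonzero(l==i); X=ray(c,np.c_[xs,ys],z)[:,:2]; r=cv2.minAreaRect((X*1e3).astype(np.float32)); 
    u,sv,vt=np.linalg.svd(X-X.mean(0)); return X.mean(0),np.degrees(np.arctan2(vt[0,1],vt[0,0]))%180,r
if __name__=='__main__':
    x0=np.array([float(sys.argv[2]),float(sys.argv[3])]); z0=float(sys.argv[4]) if len(sys.argv)>4 else 0
    c=cam('wrist'); im=snap('wrist',sys.argv[1]+'.png')[:,:,::-1]
    print('rim top',circfit(im,c,z0+.143,.077,x0,0,w=6,freer=1),circfit(im,c,z0+.143,.077,x0,0,w=6))
    print('handle',handle(im,c,x0,z0+.165)); plan([x0[0],x0[1],.25])
E
python3 cov.py w48 .4566 -.389
```

```text
rim top (array([ 0.45733125, -0.38854983,  0.07667996]), 0.22, 112, 120) (array([ 0.45744597, -0.38858534,  0.077     ]), 0.42, 113, 120)
handle (array([ 0.45728588, -0.38863252]), np.float64(17.35423472652718), ((458.15411376953125, -388.19744873046875), (80.52832794189453, 17.83026695251465), 17.901412963867188))
t 40.2 tcp [ 0.4556 -0.3855  0.3018] xang 22.7 q [-0.87  0.07  1.7   0.    1.38  0.3 ] F [-0.8  0.4 -0.2] open 0.649
rows [-0.019  0.142  2.073] turn 0.0 (alt half turn -36.0 )
```

```bash
python3 -m creep '[0.02,0.14,1.5,1, 0.02,0.14,3,1, 0.02,0.14,4,1, 0.02,0.14,4,1, 0.02,0.14,4,1, 0.02,0.14,4,1]'
python3 cov.py w49 .4573 -.3886
```

```text
time: 40.67
eef_pos: [0.4579, -0.3904, 0.2039]
tcp_rot: [0.988, 0.153, 0.001, 0.001]
contact_force: [1.0, -0.1, -0.5]
opening: 0.652
rim top (array([ 0.45704084, -0.38889394,  0.07645871]), 0.2, 105, 113) (array([ 0.45710703, -0.38898403,  0.077     ]), 0.64, 99, 114)
handle (array([ 0.46048492, -0.3879245 ]), np.float64(17.737127111046533), ((458.82122802734375, -388.18701171875), (81.07706451416016, 17.473011016845703), 18.143659591674805))
t 40.7 tcp [ 0.4581 -0.3908  0.2048] xang 17.6 q [-0.87  0.15  1.79  0.    1.2   0.39] F [0.3 0.4 0.8] open 0.649
rows [ 0.    -0.086 -1.81 ] turn 0.0 (alt half turn -36.0 )
```

View pics/w49.png

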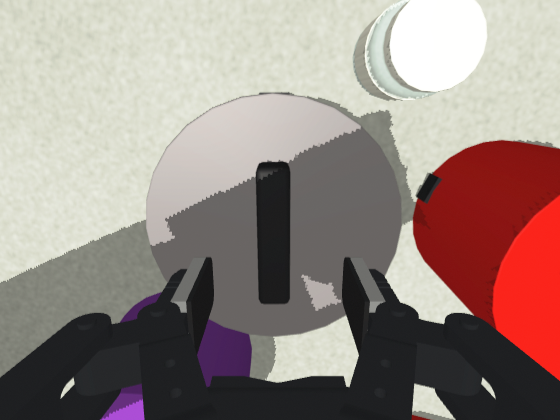

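```bash
python3 -m creep '[-0.01,-0.085,0.8,0, -0.01,-0.085,1.6,0, -0.01,-0.085,2.1,0, -0.01,-0.085,2.3,0, -0.01,-0.085,2.3,0]'
python3 -m creep '[0,0,0,0, 0,0,0,0, 0,0,0,0, 0,0,0,0, 0,0,0,0, 0,0,0,0,0,0,0,0]' 255 90
python3 -m creep '[0,0,-0.5,0, 0,0,-1.0,0, 0,0,-1,0, 0,0,-1,0,0,0,-1,0]'
python3 - <<'E'
from h import *
s,p,M=tool(); plan([.549,-.006,.32],87.3); c=cam('wrist'); im=snap('wrist','w50.png')[:,:,::-1]
a=np.radians(np.arange(17.6-80,17.6+80,2))
v=circfit(im,c,p[2]-.146+.143,.077,p[:2],0,w=6,ang=a); print((M.T@np.r_[v[0][:2]-p[:2],0]),v)
E
```

```text
time: 41.13
eef_pos: [0.4559, -0.3878, 0.1439]
tcp_rot: [0.988, 0.153, -0.0, -0.0]
contact_force: [-0.2, 0.0, -0.6]
opening: 0.644
time: 41.72
eef_pos: [0.4566, -0.3885, 0.1459]
tcp_rot: [0.988, 0.153, 0.001, 0.001]
contact_force: [-0.7, 2.4, 5.3]
opening: 0.19
time: 42.13
eef_pos: [0.4557, -0.3876, 0.1686]
tcp_rot: [0.988, 0.153, -0.0, -0.0]
contact_force: [0.8, -0.3, -3.5]
opening: 0.183
t 42.1 tcp [ 0.4557 -0.3876  0.1686] xang 17.57 q [-0.87  0.18  1.82 -0.    1.14  0.39] F [ 0.8 -0.3 -3.5] open 0.183
rows [  8.163 -13.431  -6.048] turn -13.947 (alt half turn 22.053 )
[-5.39732648e-04  4.93640539e-04 -1.29832868e-07] (array([ 0.45532056, -0.38827382,  0.077     ]), 0.37, 80, 80)
```

View pics/w50.png

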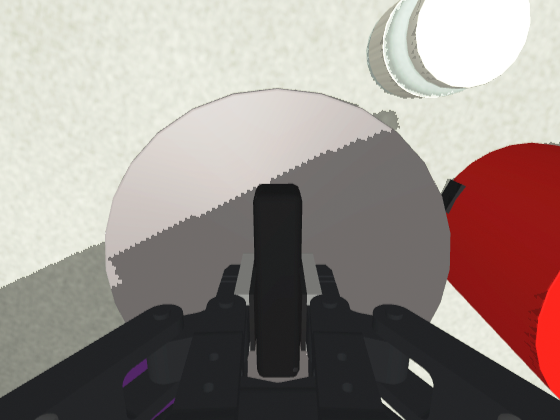

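```bash
python3 -m creep '[0,0,-1.5,0, 0,0,-3,0, 0,0,-4.5,0, 0,0,-6,0, 8.15,-13.4,-6.1,-13.9, 8.15,-13.4,-6.1,-13.9, 8.15,-13.4,-6.1,-13.9, 8.15,-13.4,-6.1,-13.9, 8.15,-13.4,-6.1,-13.9, 8.15,-13.4,-6.1,-13.9, 8.15,-13.4,-6.1,-13.9, 8.15,-13.4,-6.1,-13.9, 8.15,-13.4,-6.1,-13.9, 8.15,-13.4,-6.1,-13.9, 8.15,-13.4,-6.1,-13.9, 8.15,-13.4,-6.1,-13.9, 8.15,-13.4,-6.1,-13.9, 8.15,-13.4,-6.1,-13.9, 8.15,-13.4,-6.1,-13.9]'
cat > cin.py <<'E'
from h import *
import sys
s,p,M=tool(); c=cam('wrist'); im=snap('wrist',sys.argv[1]+'.png')[:,:,::-1]; plan([.549,-.006,float(sys.argv[2])],float(sys.argv[3]))
xa=np.degrees(np.arctan2(M[1,0],M[0,0]))
v=circfit(im,c,p[2]-.003,.077,p[:2],0,w=6,ang=np.radians(np.arange(xa-80,xa+80,2))); print('cover in tool',(M.T@np.r_[v[0][:2]-p[:2],0]).round(4),'world',v[0].round(4),v[1:])
e=proj(c,circ(.549,-.006,.008,.095,180)); A=np.linspace(0,2*np.pi,180,endpoint=False)
v2=circfit(im,c,.008,.095,(.549,-.006),1,w=5,ang=A[np.cos(A-np.radians(xa))>.2],freer=1); print('base',v2)
E
python3 cin.py w51 .32 87.3
```

```text
time: 43.77
eef_pos: [0.5489, -0.0083, 0.3213]
tcp_rot: [0.726, 0.688, -0.0, -0.0]
contact_force: [-0.2, 0.2, -3.1]
opening: 0.187
t 43.8 tcp [ 0.549  -0.0082  0.3214] xang 86.93 q [-0.2  -0.05  1.78 -0.    1.41 -0.15] F [-0.7  0.1 -2.8] open 0.19
rows [ 0.089 -0.003  0.058] turn -0.073 (alt half turn 35.927 )
cover in tool [-0.0013  0.0002  0.    ] world [ 0.549  -0.0095  0.077 ] (0.28, 78, 78)
base (array([ 0.54806012, -0.02596298,  0.11380991]), 0.93, 31, 42)
```

View pics/w51.png

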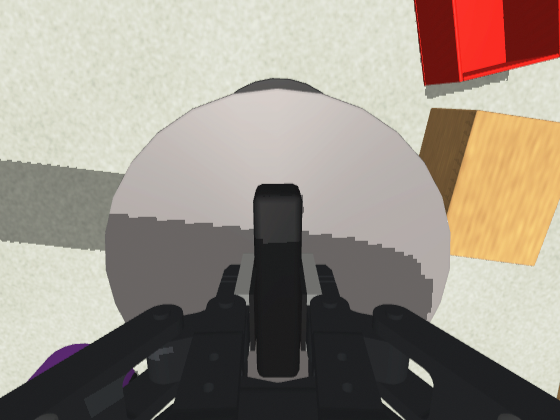

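```bash
python3 -m creep '[0.11,0.01,0,-0.07, 0.11,0.01,0.8,-0.07, 0.11,0.01,1.6,-0.07, 0.11,0.01,2.4,-0.07, 0.11,0.01,3.2,-0.07, 0.11,0.01,4,-0.07, 0.11,0.01,4.6,-0.07, 0.11,0.01,5,-0.07, 0.11,0.01,5,-0.07, 0.11,0.01,5,-0.07]'
python3 cin.py w52 .175 87.3
```

```text
time: 44.65
eef_pos: [0.5495, -0.0044, 0.1966]
tcp_rot: [0.723, 0.691, -0.0, -0.0]
contact_force: [0.6, -1.1, -2.8]
opening: 0.187
t 44.7 tcp [ 0.5501 -0.0045  0.1976] xang 87.4 q [-0.19  0.04  1.92  0.    1.18 -0.15] F [ 0.8  0.1 -3. ] open 0.188
rows [-0.06  -0.045  0.906] turn 0.02 (alt half turn -35.98 )
cover in tool [-0.0013  0.0001 -0.    ] world [ 0.5496 -0.0057  0.077 ] (0.23, 79, 79)
base (array([ 0.5493735 , -0.00983324,  0.0979837 ]), 0.21, 42, 45)
```

View pics/w52.png

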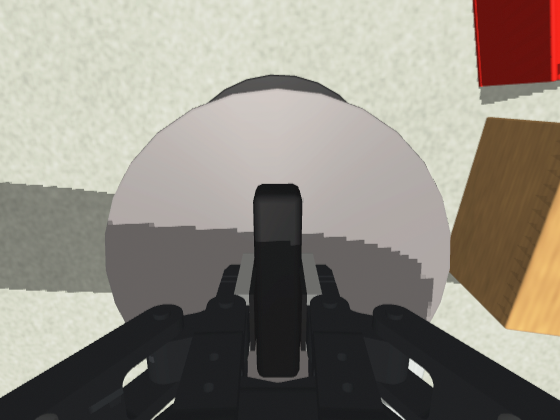

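```bash
python3 -m creep '[-0.02,-0.04,0.3,0, -0.02,-0.04,0.6,0, -0.02,-0.04,0.85,0, -0.02,-0.04,0.85,0, -0.02,-0.04,0.85,0]' 255 60
python3 -m creep '[0,0,0.1,0, 0,0,0.2,0, 0,0,0.2,0, 0,0,0.2,0]'
python3 -m creep '[0,0,0.1,0, 0,0,0.2,0, 0,0,0.2,0, 0,0,0.2,0]'
```

```text
time: 45.12
eef_pos: [0.548, -0.0046, 0.1745]
tcp_rot: [0.723, 0.691, -0.0, -0.001]
contact_force: [0.3, 0.3, -2.7]
opening: 0.185
time: 45.45
eef_pos: [0.5484, -0.0047, 0.1702]
tcp_rot: [0.723, 0.691, -0.0, -0.0]
contact_force: [0.8, 0.9, -3.5]
opening: 0.186
time: 45.78
eef_pos: [0.5483, -0.0047, 0.165]
tcp_rot: [0.723, 0.691, -0.0, -0.0]
contact_force: [1.1, 0.4, -2.8]
opening: 0.184
```

```bash
python3 -m creep '[0,0,0.1,0, 0,0,0.2,0, 0,0,0.3,0, 0,0,0.3,0, 0,0,0.3,0]'
python3 -m creep '[0,0,0.08,0, 0,0,0.16,0, 0,0,0.16,0, 0,0,0.16,0]'
```

```text
time: 46.2
eef_pos: [0.5483, -0.0047, 0.1574]
tcp_rot: [0.723, 0.691, -0.0, -0.0]
contact_force: [-0.2, -0.3, -3.8]
opening: 0.185
time: 46.53
eef_pos: [0.5486, -0.0048, 0.154]
tcp_rot: [0.723, 0.691, 0.0, 0.0]
contact_force: [0.2, 0.3, -2.2]
opening: 0.184
```

```bash
python3 -m creep '[0,0,0.03,0, 0,0,0.06,0, 0,0,0.06,0]'
```

```text
time: 46.78
eef_pos: [0.5487, -0.0049, 0.154]
tcp_rot: [0.723, 0.691, -0.0, 0.0]
contact_force: [-4.7, -0.5, 4.3]
opening: 0.187
```

```bash
python3 -m creep '[0,0,-0.02,1, 0,0,-0.02,2, 0,0,-0.02,3, 0,0,-0.02,4, 0,0,-0.02,5, 0,0,-0.02,6, 0,0,-0.02,6]' 255 90
python3 - <<'E'
from h import *
plan([.549,-.0055,.154],27.3); print(ctrl.get_state()['wrist_torque'])
E
```

```text
time: 47.37
eef_pos: [0.5494, -0.0048, 0.1538]
tcp_rot: [0.878, 0.48, 0.001, 0.001]
contact_force: [-0.3, -0.6, 0.7]
opening: 0.19
t 47.4 tcp [ 0.5494 -0.0048  0.1538] xang 57.31 q [-0.19  0.09  1.95  0.    1.1   0.38] F [-0.3 -0.6  0.7] open 0.19
rows [-0.032  0.001 -0.007] turn 6.001 (alt half turn -29.999 )
[-0.03153398  0.00301382 -0.21043072]
```

```bash
python3 -m creep '[0,0,0,1, 0,0,0,2, 0,0,0,3, 0,0,0,4, 0,0,0,5, 0,0,0,5.5, 0,0,0,5.5]'
python3 -m creep '[0,0,0,0.2, 0,0,0,0.4, 0,0,0,0.6, 0,0,0,0.6]'
python3 - <<'E'
from h import *
plan([.549,-.0055,.154],27.3); print(ctrl.get_state()['wrist_torque']); snap('wrist','w53.png'); snap('side','s53.png'); snap('top','t53.png')
E
```

```text
time: 47.95
eef_pos: [0.5494, -0.0049, 0.1539]
tcp_rot: [0.966, 0.259, 0.001, 0.001]
contact_force: [-0.4, -0.4, 2.1]
opening: 0.187
time: 48.28
eef_pos: [0.5492, -0.0049, 0.1539]
tcp_rot: [0.973, 0.233, 0.001, 0.001]
contact_force: [0.3, 0.2, 6.1]
opening: 0.185
t 48.3 tcp [ 0.5492 -0.0049  0.1539] xang 26.92 q [-0.19  0.09  1.95 -0.    1.1   0.91] F [0.3 0.2 6.1] open 0.185
rows [-0.019  0.017 -0.006] turn -0.076 (alt half turn 35.924 )
[-0.10881761 -0.01326263  0.17506213]
```

View pics/w53.png

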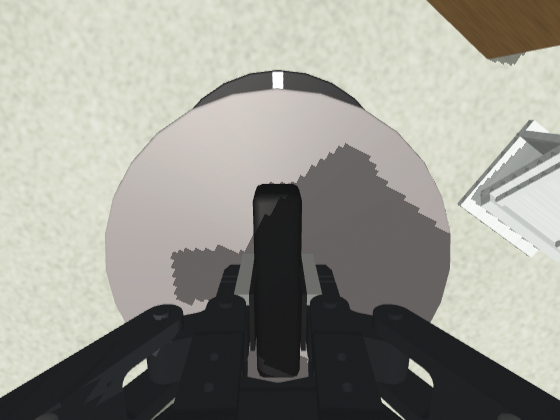

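```bash
python3 -m creep '[0,0,0,0.3, 0,0,0,0.5, 0,0,0,0.5]'
python3 - <<'E'
from h import *
plan([.549,-.0055,.154],27.3); print(ctrl.get_state()['wrist_torque'])
E
```

```text
time: 48.68
eef_pos: [0.5492, -0.0049, 0.1538]
tcp_rot: [0.977, 0.212, 0.001, 0.001]
contact_force: [-0.8, 0.0, 4.8]
opening: 0.188
t 48.7 tcp [ 0.5492 -0.0049  0.1538] xang 24.44 q [-0.19  0.09  1.95 -0.    1.1   0.95] F [-0.8  0.   4.8] open 0.188
rows [-0.016  0.018 -0.007] turn -0.572 (alt half turn 35.428 )
[-0.0901169  -0.02178153  0.21499919]
```

```bash
python3 -m creep '[0,0,0,0.2, 0,0,0,0.4, 0,0,0,0.4]'
python3 - <<'E'
from h import *
plan([.549,-.0055,.154],27.3); print(ctrl.get_state()['wrist_torque'])
E
```

```text
time: 48.93
eef_pos: [0.5493, -0.0054, 0.1538]
tcp_rot: [0.98, 0.197, 0.001, 0.002]
contact_force: [0.2, -1.6, 4.4]
opening: 0.184
t 48.9 tcp [ 0.5493 -0.0054  0.1538] xang 22.7 q [-0.19  0.09  1.95 -0.    1.1   0.98] F [ 0.2 -1.6  4.4] open 0.184
rows [-0.011 -0.002 -0.006] turn -0.919 (alt half turn 35.081 )
[-0.22440094 -0.0721425   1.11249445]
```

```bash
python3 -m creep '[0,0,0,-0.2, 0,0,0,-0.2]'
python3 -m creep '[0,0,0,0, 0,0,0,0, 0,0,0,0, 0,0,0,0, 0,0,0,0, 0,0,-1,0, 0,0,-2.5,0, 0,0,-4,0, 0,0,-5,0, 0,0,-5,0, 0,0,-5,0,0,0,-5,0]' 90 30
python3 cov.py w54 .549 -.0058 .008
python3 - <<'E'
from h import *
snap('side','s54.png');snap('top','t54.png')
E
```

```text
time: 49.1
eef_pos: [0.5493, -0.0054, 0.1538]
tcp_rot: [0.979, 0.204, 0.001, 0.001]
contact_force: [0.6, -1.5, 4.4]
opening: 0.181
time: 50.1
eef_pos: [0.5479, -0.0046, 0.2766]
tcp_rot: [0.979, 0.203, -0.001, -0.0]
contact_force: [-0.4, 0.5, 0.2]
opening: 0.647
rim top (array([ 0.54947247, -0.0057536 ,  0.07628587]), 0.22, 112, 120) (array([ 0.54981502, -0.00559991,  0.077     ]), 0.68, 104, 120)
handle (array([ 0.55040367, -0.00589259]), np.float64(23.279715161709078), ((550.808837890625, -5.316768646240234), (80.4705810546875, 17.920757293701172), 24.083900451660156))
t 50.1 tcp [ 0.5475 -0.0046  0.2757] xang 23.41 q [-0.19 -0.03  1.84  0.    1.33  0.97] F [-1.2 -0.1 -0.9] open 0.65
rows [0.038 0.072 1.028] turn 0.0 (alt half turn -36.0 )
```

View pics/w54.png

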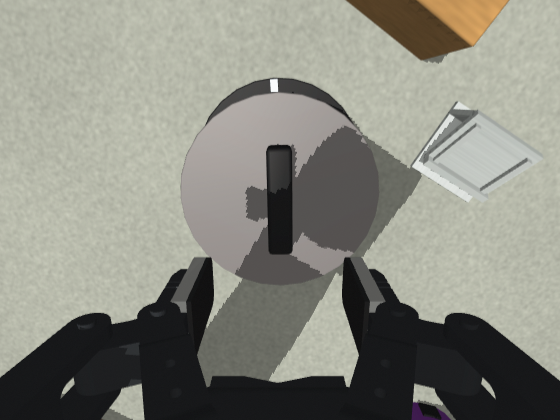

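View pics/s54.png

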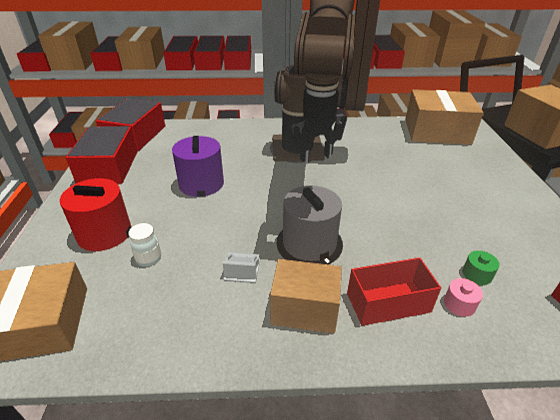

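Run:
```python
from h import *
print(ctrl.sign_off())
```

```text
the job is handed in; nothing more can be done
None
```

The kit is packed on the base and handed in at about 50 s: bushing in the pocket, all three grey caps nested over it, and the cover locked on top. The sign-off gave no verdict.

- **Bushing:** on the first release it rested tilted on the pocket lip, about 5 mm off centre. I gripped it again and pulled it in. My last check had it about 1 mm from centre, roughly 1° from upright, with the pocket-floor height fitting the picture best.
- **Caps:** all three seated at the expected heights, within 1 mm by the arm's reading, and no more than about 1.5 mm off centre in the camera. The medium cap had been knocked about 5 cm aside, so I found it again before picking it up.
- **Cover:** it dropped through the gaps without catching and came to rest at the height expected on the foot. I turned it clockwise until the torque rose to about 1.1 N m, which I took as the stop. After release its handle was at about 23–24° against the base's 27.3°, so it is within about 4°, and it was centred to within about 1 mm.
- **Checks that disagreed:** the base position differed by up to about 3 mm between views, and the first of these was taken while the arm was still settling. The settled views agreed to about 0.5 mm. Circles also fitted about 1% small, so the camera measurements carry about 1 mm of uncertainty.
- **Bin, carton and jar:** the final side view shows them where they started.

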